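Change over the rolls of the bench rolling mill

ROBOT

A 6-joint arm with a two-finger parallel gripper is mounted at the origin on the work surface. World frame = base frame: x ahead of the robot, y to its left, z up, the work surface at z = 0. Lengths are in mm, angles in rad, forces in N, time in s.
With the tool pointing down it reaches from about 275 to 750 mm from the base axis. Payload 10.2 kg.
Tool frame: the origin (TCP) lies between the finger pads; the fingertips stand 19 mm ahead of it and the grasp point (between the pads) is the TCP; z points along the fingers, y is the line along which they close (so a half turn about z gives the same grasp; the last joint's range is limited). The gripper opens to 85 mm and grips with 20 to 120 N. Pads are 22 mm wide; open, the fingers measure 114 mm over their backs; the gripper's body (76 mm by 85 mm) begins 54 mm behind the grasp point. The pads swing forward as they close: fully open they stand 13 mm farther back than shut.
Start: joints at [0.916, 0.313, 1.498, -0, 1.331, -0.223], TCP at [219.729, 476.813, 250.294] pointing down, gripper open.
Joint ranges: [-2.94, 2.94], [-0.97, 2.17], [0.19, 2.56], [-1.23, 4.37], [0.02, 3.11], [-2.88, 2.88]. Speed limits (rad/s): [2.39, 2.39, 3.01, 3.14, 3.14, 3.14].

INTERFACE

Orientations are given as a unit quaternion [w, x, y, z].
In Python, from rig import sense, capture, finish_job gives the robot as it stands. The module is installed in compiled form; this text tells all that it offers.
- The arm moves only by the tool move_arm, never from a script. Its argument "moves" is a list of rows, each an object with "turn": the turn, a rotation vector about the tool's x, y, z in rad, a list of three; "translation": the shift along the tool's x, y, z in mm, a list of three; "hand": the opening, from 0 (shut) to 1 (fully open). In form: [{"turn": [wx, wy, wz], "translation": [x, y, z], "hand": hand}, ...]. A call has 1 to 10 rows; each row shifts and turns the commanded pose from where the row before left it, along the tool's axes as they then stand; what a row does not reach is not made up. A row lasts 1/12 s, in which the tool goes at most 41.7 mm and 7.16 degrees, less where a joint would pass 70% of its speed; a pose out of reach is approached as far as the arm can. A call with a gripper value outside its range is refused whole. The fingers move at their own pace and stop on an object; "grip_force" is the grip in N (left out, the last holds). Time passes only in rows, so rows that do not move let the fingers close. It gives the time, the measured TCP pose, the force, the opening and the grip force at its end, in the units of the state.
- sense(): the state, without advancing time (a new reading comes with each control period).
- capture(name): name is "scene" or "top" or "wrist"; returns a dict with "image" (384x512x3 uint8, blue, green, red), "z_map" (384x512 float32, mm along the optical axis (not along the pixel's ray), 0 where there is no reading), "vertical_fov" (degrees; the focal length in pixels is half the picture's height over the tangent of half this angle, whatever the lens; pixels are square), "cx", "cy" (the principal point, pixels), "k1" (the pictures are not rectified: a ray, as slopes to the right and down, at radius r is drawn at 1 + k1 r^2 times it, then the intrinsics apply), "R" (3x3) and "t" (3): a world point X has camera coordinates R X + t; the wrist camera has in their place "T_tool_cam" (4x4, takes a point from camera to tool coordinates, whose origin is the TCP and whose axes are the flange's). Camera axes: x right, y down, z forward; pixel columns grow to the right and rows downward; lengths in mm; the calibration is good to about 2 mm. A picture is of the moment at which its call begins: read the wrist's pose just before it.
- finish_job(): hands the job in; it is judged then, once.
The state is a dict: "time_s": time; "joints": joint angles; "dq": joint speeds; "tau": joint torques, N m; "eef_pos": TCP position; "ee_rot": TCP orientation; "force": force on the tool from outside, world axes, zero at the start; "wrist_torque": the same for the moment, N m; "grip_width": opening from 0.0 (shut) to 1.0 (fully open); "grip_force": force on a finger pad.
Only numpy, scipy, OpenCV 4.12 (cv2) and the standard library are available. Lean on these libraries where they do the work, as an engineer would, in place of code of your own. Each camera call takes 0.05 s, during which the arm holds its last target. There are 200 camera calls.

TASK

Change the rolls over for the next job: the smooth flat roll goes into the green mill, the grooved wire roll from the mill goes onto the metal rack, and the waisted half-round roll goes onto the wooden rack, using the empty black rest to park a roll on the way. Lower each roll in, without dropping it, until both ends of its axle sit fully home at the bottom of their slots, and do not disturb the jar, the steel block or the ring mandrel.

Things in the scene. Friction and masses are not known exactly. Their poses are not given: they have to be found in the camera images.
- flat_roll: Flat roll: plain smooth cylinder. Steel, loose, about 0.62 kg: body 60 mm long, 40 mm across its ends, on a dark axle 10 mm thick and 120 mm long, ends standing out. Origin: roll's middle, on the axle line; y along the axle (either way round alike), x and z spin with it. Starts seated in the wooden rack, up to 5 mm off its middle.
- wire_roll: Wire roll: five ridges 7 mm wide, 40 mm across, one at the middle, with grooves between. Steel, loose, about 0.52 kg: body 60 mm long, 40 mm across its ends, on a dark axle 10 mm thick and 120 mm long, ends standing out. Origin: roll's middle, on the axle line; y along the axle (either way round alike), x and z spin with it. Starts seated in the mill, up to 5 mm off its middle.
- halfround_roll: Half-round roll: two end collars and one long hollow waist, 28 mm across at the middle. Steel, loose, about 0.52 kg: body 60 mm long, 40 mm across its ends, on a dark axle 10 mm thick and 120 mm long, ends standing out. Origin: roll's middle, on the axle line; y along the axle (either way round alike), x and z spin with it. Starts seated in the metal rack, up to 5 mm off its middle.
- mill: Bench mill, green, base 110 x 120, 14 thick; low crank on +y side. Fixed. Origin on bench under its middle; y along seated axle. Two plates 16 thick, 64 wide, 67 tall, inner faces y=+-38, each with open slot at x=0: 14 wide, bottom 40 up, flaring from 53 up to 38 wide at the top. Seated axle centre 45 up, +-8 play in y. Lower roll below, top 23.5 up. Holds wire roll at start. (mm)
- wooden_rack: Storage rack of pale wood for one roll, base 72 x 116 mm, 12 mm thick, two thick upright slotted plates. Fixed. Origin on the bench top under its middle; y along a seated axle. Slots, inner faces and seat exactly as the mill's; plates 18 mm thick. Holds the flat roll at the start.
- metal_rack: Storage rack of thin aluminium for one roll, base 64 x 128 mm, 4 mm thick, two thin upright slotted plates, screwed feet outside them. Fixed. Origin on the bench top under its middle; y along a seated axle. Slots, inner faces and seat exactly as the mill's; plates 6 mm thick. Holds the half-round roll at the start.
- rest: Free rest, empty at the start: low black plastic stand, base 64 x 100 mm, 8 mm thick. Two uprights 12 mm thick, 58 mm tall, inner faces at y = +-38 mm, each with a 90 degree V notch at x = 0, 40 mm wide at the top. Fixed. Origin on the bench top under its middle; y along an axle laid in the notches; its centre line is then 45 mm up.
- jar: Bystander: small clear jar with a white cap, 52 mm across, 55 mm tall, standing on the bench. Origin at the centre of its underside.
- bench_block: Bystander: steel bench block, 65 x 65 x 20 mm, lying on the bench. Origin at the centre of its underside.
- mandrel_stand: Bystander: dark steel ring mandrel on a round foot 60 mm across, 85 mm tall. Origin at the centre of its underside.

How it is judged:
By the outcome, as a careful person would: the job done as asked, in the order asked, and still so for the second after the job is handed in, with the robot touching nothing.
It also fails if it takes over 106 s, if anything falls off the work surface, if the arm or the gripper's body presses on something with over 40 N, if the wrist force passes 120 N, or if a joint passes its speed limit or range.

## Working session

There is one attempt and no reset: what is moved stays moved. The work goes in short steps, Python scripts to look and compute and a tool call to move; the robot and the scene stay as the last step left them, time stands still between calls to the robot, and variables do not carry over. Pictures are saved under pics/ and viewed, at most 14 in all, crops included, and the job is handed in when it is done.

Besides the shell and the picture viewer there is one more tool, called after "Emit:" as a command line: name --argument value ..., lists and objects as JSON in quotes. move_arm: Moves the arm, as the interface text tells. Its arguments: {"type":"object","properties":{"moves":{"type":"array","items":{"type":"object","properties":{"turn":{"type":"array","items":{"type":"number"}},"translation":{"type":"array","items":{"type":"number"}},"hand":{"type":"number"}}}},"grip_force":{"type":"number"}},"required":["moves"]}

```bash
mkdir -p pics; python3 - <<'E'
from rig import sense,capture
import cv2,numpy as np
s=sense();print({k:np.round(v,3).tolist() for k,v in s.items()})
for n in("scene","top"):
    c=capture(n);cv2.imwrite(f"pics/{n}0.png",c["image"]);np.savez(f"{n}0.npz",**c)
    print(n,{k:np.round(v,4).tolist() for k,v in c.items() if k not in("image","z_map")})
E
```

```text
{'time_s': 0.0, 'joints': [0.916, 0.313, 1.498, 0.0, 1.331, -0.223], 'dq': [-0.0, -0.0, 0.0, -0.001, 0.001, 0.001], 'tau': [0.0, -41.227, -25.975, -0.0, 0.004, -0.0], 'eef_pos': [219.581, 476.619, 249.739], 'ee_rot': [-0.0, 0.214, 0.977, -0.001], 'force': [-0.1, 0.226, -0.987], 'wrist_torque': [-0.015, 0.011, -0.017], 'grip_force': 0.0, 'grip_width': 0.998}
scene {'vertical_fov': 44.9768, 'cx': 258.9053, 'cy': 187.4507, 'k1': 0.0578, 'R': [[-0.2176, 0.976, -0.0119], [0.5102, 0.1033, -0.8538], [-0.8321, -0.1919, -0.5204]], 't': [134.7999, -216.6194, 1674.0678]}
top {'vertical_fov': 57.2594, 'cx': 255.2308, 'cy': 190.3965, 'k1': -0.0965, 'R': [[0.0186, -0.9994, -0.0303], [-0.9938, -0.0152, -0.1103], [0.1098, 0.0322, -0.9934]], 't': [7.5555, 552.057, 933.4802]}
```

View pics/top0.png

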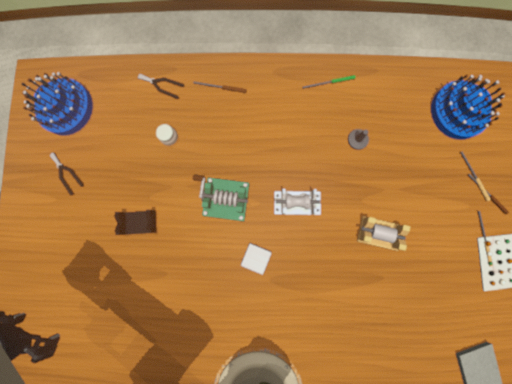

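View pics/scene0.png

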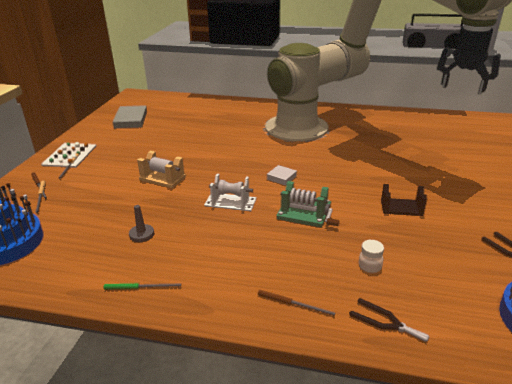

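The top view shows the rest at (136,222), mill (226,198), metal rack (298,201), wooden rack (384,234), jar (166,134), block (256,259) and mandrel (359,140). The scene view agrees, with all three rolls seated.

```bash
cat > h.py <<'E'
import numpy as np,cv2
from scipy.spatial.transform import Rotation as Ro
def cloud(c,T=None):
    "world point per pixel (HxWx3), nan where no depth; T=(Rtool,ptool) for the wrist"
    f=192/np.tan(np.radians(c["vertical_fov"])/2)
    K=np.array([[f,0,c["cx"]],[0,f,c["cy"]],[0,0,1.]])
    v,u=np.mgrid[:384,:512]
    n=cv2.undistortPoints(np.stack([u,v],-1).reshape(-1,1,2).astype(float),K,np.array([float(c["k1"]),0,0,0])).reshape(384,512,2)
    ray=np.dstack([n,np.ones((384,512))])
    if T is None: A=c["R"].T; o=-A@c["t"]
    else:
        M=np.asarray(c["T_tool_cam"]); A=T[0]@M[:3,:3]; o=T[0]@M[:3,3]+T[1]
    z=c["z_map"].astype(float).copy(); z[z<=0]=np.nan
    d=ray@A.T
    return d*z[...,None]+o,d,o
def onplane(d,o,u,v,h):
    r=d[int(round(v)),int(round(u))]; return o+r*(h-o[2])/r[2]
def tool(s):
    w,x,y,z=s["ee_rot"]; return Ro.from_quat([x,y,z,w]).as_matrix(),np.array(s["eef_pos"])
def delta(s,target,xdir,c=None):
    "tool-axis shift to target and turn about tool z so that tool x lies along axle direction xdir (deg), tool down"
    R,p=tool(s); best=None
    for k in (0,180):
        a=np.radians(xdir+k); X=np.array([np.cos(a),np.sin(a),0]); Z=np.array([0,0,-1.]); G=np.stack([X,np.cross(Z,X),Z],1)
        w=Ro.from_matrix(R.T@G).as_rotvec()
        if best is None or np.linalg.norm(w)<np.linalg.norm(best): best=w
    return R.T@(np.array(target)-p),best
E
python3 - <<'E'
from h import *
for n in("top","scene"):
    c=dict(np.load(n+"0.npz")); P,d,o=cloud(c)
    if n=="top":
        im=c["image"]; boxes=dict(rest=(136,222,26,18),mill=(226,198,34,26),metal=(298,201,28,18),wood=(384,234,32,22),jar=(166,134,16,16),mand=(359,140,16,16),block=(256,259,20,20))
        g=P[280:284,300:340].reshape(-1,3); print("bench z",np.nanmedian(g[:,2]))
        for k,(u,v,a,b) in boxes.items():
            q=P[v-b:v+b,u-a:u+a].reshape(-1,3); q=q[np.isfinite(q[:,2])]
            h=q[(q[:,2]>8)]; t=q[q[:,2]>np.where(k=="rest",50,58)]
            print(k,"zmax",q[:,2].max().round(1),"all n",len(h))
            for nm,s in(("base",h),("tops",t)):
                if len(s)<5: continue
                r=cv2.minAreaRect(s[:,:2].astype(np.float32)); print("  ",nm,len(s),np.round(r[0],1),np.round(r[1],1),round(r[2],1), "mean",s.mean(0).round(1))
E
```

```text
bench z 0.6673788821051403
rest zmax 60.1 all n 808
   base 808 [458.4 348. ] [ 62.1 103.1] 5.1 mean [457.9 350.9  26.7]
   tops 155 [457.9 347.9] [ 60.6 102.9] 4.9 mean [457.2 349.3  54.3]
mill zmax 71.6 all n 1838
   base 1838 [531.  117.9] [162.  110.7] 83.2 mean [529.8 103.8  32.2]
   tops 393 [528.7 100.7] [108.8  64. ] 83.4 mean [528.7  98.5  64.2]
metal zmax 71.9 all n 565
   base 565 [ 522.  -100.4] [ 63.6 121.2] 0.2 mean [ 521.8 -100.7   53. ]
   tops 264 [ 522.1 -101.5] [63. 88.] 0.5 mean [ 522.7 -100.    63.1]
wood zmax 71.8 all n 1228
   base 1228 [ 441.7 -328.1] [119.4  73.2] 77.1 mean [ 439.2 -328.2   44.9]
   tops 505 [ 440.8 -330.9] [113.5  64.8] 77.0 mean [ 440.8 -329.8   64.1]
jar zmax 60.8 all n 310
   base 310 [707.4 269.9] [45.9 46.1] 22.5 mean [703.8 267.2  45.8]
   tops 27 [706.5 271.2] [41.1 33.5] 64.4 mean [704.5 269.8  58.7]
mand zmax 89.0 all n 331
   base 331 [ 706.1 -272.7] [55.8 56.9] 23.0 mean [ 703.6 -269.3   24.3]
   tops 44 [ 704.4 -270.7] [14.2 13.9] 1.4 mean [ 703.8 -270.3   78.2]
block zmax 26.1 all n 568
   base 568 [365.1  11.8] [64.9 65.9] 68.6 mean [366.3  11.8  20.5]
```

The heights check out (bench 0.7, plates about 67–71, rest about 58, block about 20), and so do the footprints. The poses are mill (529,101) with axle at 83.4°, metal (522,-101) at 90.5°, wood (441,-330) at 77°, and rest (458,348) at 95°.

```bash
cat > plan.py <<'E'
import sys
from h import *
from rig import sense
def plan(x,y,z,ang,n):
    s=sense(); R,p=tool(s); _,w=delta(s,[x,y,z],ang); D=(np.array([x,y,z])-p)/n
    print("t",round(s["time_s"],2),"pos",p.round(1),"grip",round(s["grip_width"],3),"F",np.round(s["force"],1),"dist",np.round(D*n,1),"step",np.linalg.norm(D).round(1),"turn/row",np.round(w/n,4))
    for i in range(n): print(np.round(R.T@D,1).tolist(),end=" "); R=R@Ro.from_rotvec(w/n).as_matrix()
    print()
if __name__=="__main__": a=[float(v) for v in sys.argv[1:]]; plan(*a[:4],int(a[4]))
E
python3 plan.py 505 101 230 83.4 14
```

```text
t 0.1 pos [219.6 476.7 249.8] grip 0.998 F [-0.4 -0.1  0.5] dist [ 285.4 -375.7  -19.8] step 33.7 turn/row [-0.0001  0.      0.0896]
[-29.7, -15.8, 1.4] [-31.0, -13.1, 1.4] [-32.1, -10.3, 1.4] [-32.9, -7.4, 1.4] [-33.4, -4.4, 1.4] [-33.7, -1.4, 1.4] [-33.7, 1.6, 1.4] [-33.4, 4.6, 1.4] [-32.8, 7.6, 1.4] [-32.0, 10.5, 1.4] [-31.0, 13.3, 1.4] [-29.6, 16.0, 1.4] [-28.1, 18.6, 1.4] [-26.3, 21.1, 1.4]
```

Emit:
move_arm --moves '[{"turn": [0, 0, 0.09], "translation": [-29.7, -15.8, 1.4], "hand": 1}, {"turn": [0, 0, 0.09], "translation": [-31, -13.1, 1.4], "hand": 1}, {"turn": [0, 0, 0.09], "translation": [-32.1, -10.3, 1.4], "hand": 1}, {"turn": [0, 0, 0.09], "translation": [-32.9, -7.4, 1.4], "hand": 1}, {"turn": [0, 0, 0.09], "translation": [-33.4, -4.4, 1.4], "hand": 1}, {"turn": [0, 0, 0.09], "translation": [-33.7, -1.4, 1.4], "hand": 1}, {"turn": [0, 0, 0.09], "translation": [-33.7, 1.6, 1.4], "hand": 1}, {"turn": [0, 0, 0.09], "translation": [-33.4, 4.6, 1.4], "hand": 1}, {"turn": [0, 0, 0.09], "translation": [-32.8, 7.6, 1.4], "hand": 1}, {"turn": [0, 0, 0.09], "translation": [-32, 10.5, 1.4], "hand": 1}]'

```text
time_s: 0.93
eef_pos: [423.6, 206.6, 236.1]
ee_rot: [-0.0, 0.62, 0.785, -0.0]
force: [0.6, 0.8, -0.5]
grip_width: 0.998
grip_force: 0.0
```

Emit:
move_arm --moves '[{"turn": [0, 0, 0.09], "translation": [-31, 13.3, 1.4], "hand": 1}, {"turn": [0, 0, 0.09], "translation": [-29.6, 16, 1.4], "hand": 1}, {"turn": [0, 0, 0.09], "translation": [-28.1, 18.6, 1.4], "hand": 1}, {"turn": [0, 0, 0.09], "translation": [-26.3, 21.1, 1.4], "hand": 1}, {"turn": [0, 0, 0], "translation": [0, 0, 0], "hand": 1}, {"turn": [0, 0, 0], "translation": [0, 0, 0], "hand": 1}]'

```text
time_s: 1.43
eef_pos: [504.3, 99.2, 230.0]
ee_rot: [-0.001, 0.749, 0.662, -0.0]
force: [-0.6, -0.2, 0.1]
grip_width: 1.001
grip_force: 0.0
```

```bash
python3 - <<'E'
from h import *
from rig import sense,capture
s=sense(); c=capture("wrist"); T=tool(s); print(s["time_s"],T[1].round(1),np.round(s["joints"],2),np.round(s["dq"],3)); print(np.round(c["T_tool_cam"],3).tolist(),c["vertical_fov"],c["k1"])
np.savez("w1.npz",**c,Rt=T[0],pt=T[1]); cv2.imwrite("pics/w1.png",c["image"])
P,d,o=cloud(c,T); print("z range",np.nanpercentile(P[...,2],[1,50,99]).round(1))
E
```

```text
1.4333 [504.3  99.2 230. ] [-0.03  0.31  1.56  0.    1.28  0.09] [ 0.045 -0.026  0.022  0.006  0.003 -0.007]
[[0.0, -0.96, -0.281, 71.004], [1.0, 0.0, -0.0, 0.546], [0.0, -0.281, 0.96, -124.151], [0.0, 0.0, 0.0, 1.0]] 68.54531292719182 -0.04051579342052966
z range [ -1.2   0.9 310.1]
```

View pics/w1.png

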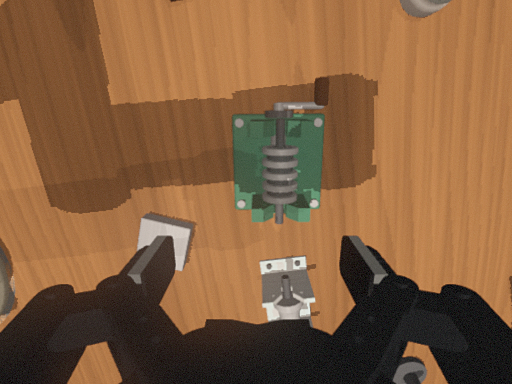

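The wrist camera looks back along tool −x. The mill is at about (280,160) with the wire roll at (280,172), and the metal rack is at (287,290). Next I measure the mill's slot and roll from the depth points.

```bash
cat > meas.py <<'E'
from h import *
from rig import sense,capture
def meas(c,T,x,y,ang,top=67,halfl=54,label=""):
    "rack local frame: report prong box, roll body box and axle line"
    P,d,o=cloud(c,T); a=np.radians(ang); U=np.array([np.cos(a),np.sin(a)]); V=np.array([np.sin(a),-np.cos(a)])
    q=P.reshape(-1,3); q=q[np.isfinite(q[:,2])]; L=np.stack([(q[:,:2]-[x,y])@V,(q[:,:2]-[x,y])@U,q[:,2]],1)
    L=L[(abs(L[:,0])<45)&(abs(L[:,1])<75)]
    def rep(n,m):
        s=L[m]
        if len(s)<8: print(label,n,"few",len(s)); return
        k=np.polyfit(s[:,1],s[:,0],1); pc=np.percentile(s,[2,50,98],axis=0)
        print(label,n,len(s),"x",pc[:,0].round(1),"y",pc[:,1].round(1),"z",pc[:,2].round(1),"slope deg",np.degrees(k[0]).round(2),"x@0",k[1].round(1))
    pr=(L[:,2]>top-6)&(abs(L[:,1])>34)
    for sx in(-1,1):
        for sy in(-1,1): rep(f"prong{sx:+d}{sy:+d}",pr&(L[:,0]*sx>12)&(L[:,1]*sy>0))
    rep("roll",(L[:,2]>54)&(abs(L[:,1])<35)&(abs(L[:,0])<18))
    rep("axle",(L[:,2]>44)&(L[:,2]<54)&(abs(L[:,1])>36)&(abs(L[:,0])<8))
E
python3 - <<'E'
from meas import *
c=dict(np.load("w1.npz")); meas(c,(c["Rt"],c["pt"]),528.7,100.7,83.4,label="wrist")
c=dict(np.load("top0.npz"))
for n,a in dict(mill=(528.7,100.7,83.4),metal=(522.1,-101.5,90.5),wood=(440.8,-330.9,77),rest=(458,348,94.9,58)).items(): meas(c,None,*a,label=n)
E
```

```text
wrist prong-1-1 255 x [-30.7 -21.9 -13. ] y [-53.9 -45.2 -38.3] z [61.3 67.  68.6] slope deg -1.5 x@0 -23.4
wrist prong-1+1 270 x [-30.4 -21.4 -13.2] y [38.2 45.2 52.1] z [61.5 67.1 68.9] slope deg 0.04 x@0 -21.8
wrist prong+1-1 274 x [14.7 23.9 32.7] y [-54.4 -45.6 -38.3] z [61.8 66.9 68.5] slope deg 0.29 x@0 24.1
wrist prong+1+1 319 x [14.4 23.5 32.6] y [37.  44.9 52.7] z [61.9 67.3 68.9] slope deg -5.37 x@0 27.9
wrist roll 9962 x [-17.2  -2.2  16.5] y [-28.   11.7  19.7] z [ 56.7 296.3 312.4] slope deg -3.21 x@0 -1.2
wrist axle 373 x [-6.6  0.8  7.9] y [-63.3  37.3  54. ] z [45.2 49.5 53.7] slope deg -0.3 x@0 0.8
mill prong-1-1 46 x [-31.5 -22.7 -13. ] y [-54.3 -46.4 -39.2] z [61.8 66.8 70.5] slope deg -0.8 x@0 -23.2
mill prong-1+1 43 x [-31.6 -22.5 -13.9] y [37.5 44.4 52.8] z [62.6 66.9 70.7] slope deg 2.11 x@0 -24.4
mill prong+1-1 46 x [13.2 22.4 31.8] y [-54.1 -46.5 -39.1] z [61.5 66.9 70.5] slope deg 5.09 x@0 26.6
mill prong+1+1 47 x [13.7 22.2 31.6] y [37.8 45.6 54.1] z [61.5 67.  70.6] slope deg 4.6 x@0 19.0
mill roll 254 x [-15.9  -0.1  16.5] y [-34.2  -5.8  23.8] z [54.5 6
[... 1179 characters left out ...]
.9  -0.7  17.3] y [-24.4   5.2  34.3] z [54.8 62.9 67.1] slope deg 0.14 x@0 -0.4
wood axle 74 x [-7.6 -0.5  6.6] y [-55.2  36.4  62. ] z [44.7 49.2 52.9] slope deg 0.1 x@0 -0.5
rest prong-1-1 27 x [-29.8 -21.3 -13.5] y [-49.9 -45.4 -38. ] z [52.  55.1 58.6] slope deg 5.85 x@0 -16.5
rest prong-1+1 33 x [-30.1 -21.8 -13.6] y [37.6 43.3 50.3] z [52.1 54.9 58.8] slope deg 2.7 x@0 -24.0
rest prong+1-1 29 x [13.3 19.3 29.7] y [-51.  -45.4 -38. ] z [52.5 55.1 59.7] slope deg 3.05 x@0 22.7
rest prong+1+1 28 x [13.5 21.4 30.1] y [37.2 43.1 49.2] z [52.  54.9 60. ] slope deg -5.21 x@0 25.3
rest roll few 0
rest axle 19 x [-7.9 -2.4  7.9] y [-49.7  37.3  50.3] z [44.  45.2 50.1] slope deg -2.08 x@0 -0.3
```

Emit:
move_arm --moves '[{"turn": [0, 0, 0], "translation": [-0.2, 8.3, 25], "hand": 1}, {"turn": [0, 0, 0], "translation": [-0.2, 8.3, 25], "hand": 1}, {"turn": [0, 0, 0], "translation": [-0.3, 8.3, 25], "hand": 1}, {"turn": [0, 0, 0], "translation": [0, 0, 25], "hand": 1}, {"turn": [0, 0, 0], "translation": [0, 0, 25], "hand": 1}, {"turn": [0, 0, 0], "translation": [0, 0, 20], "hand": 1}, {"turn": [0, 0, 0], "translation": [0, 0, 18], "hand": 1}, {"turn": [0, 0, 0], "translation": [0, 0, 12], "hand": 1}, {"turn": [0, 0, 0], "translation": [0, 0, 8], "hand": 1}, {"turn": [0, 0, 0], "translation": [0, 0, 0], "hand": 1}]' --grip_force 60

```text
time_s: 2.32
eef_pos: [527.5, 97.5, 46.5]
ee_rot: [-0.001, 0.748, 0.664, -0.001]
force: [-0.0, -0.0, -0.1]
grip_width: 0.999
grip_force: 0.0
```

Emit:
move_arm --moves '[{"turn": [0, 0, 0], "translation": [0, 0, 0], "hand": 0.6}, {"turn": [0, 0, 0], "translation": [0, 0, 0], "hand": 0.6}, {"turn": [0, 0, 0], "translation": [0, 0, 0], "hand": 0.6}]'

```text
time_s: 2.57
eef_pos: [529.0, 96.8, 48.6]
ee_rot: [0.001, 0.748, 0.663, 0.001]
force: [0.9, 0.7, -0.2]
grip_width: 0.612
grip_force: 0.0
```

```bash
python3 - <<'E'
from meas import *
s=sense(); R,p=tool(s); print(s["time_s"],p.round(1),"axle angle",np.degrees(np.arctan2(R[1,0],R[0,0])).round(2),"tilt",R[:,2].round(4),"grip",s["grip_width"],s["force"])
c=capture("wrist"); cv2.imwrite("pics/w2.png",c["image"])
meas(c,(R,p),528.7,100.7,83.4)
E
```

```text
2.5667 [529.   96.8  48.6] axle angle 83.09 tilt [ 0.0017 -0.     -1.    ] grip 0.6120459024026413 [ 0.90723127  0.65750699 -0.16281379]
 prong-1-1 few 0
 prong-1+1 2118 x [-30.2 -21.1 -12.6] y [37.4 45.6 53.1] z [61.5 67.2 68.6] slope deg -0.25 x@0 -21.0
 prong+1-1 few 0
 prong+1+1 2129 x [15.  23.6 32.9] y [37.6 45.7 53.1] z [61.4 67.1 68.6] slope deg 0.78 x@0 23.2
 roll 17872 x [-17.    0.3  17.2] y [-28.7   7.1  24.6] z [ 55.3 108.9 130.9] slope deg -2.5 x@0 0.6
 axle 1038 x [-6.5  0.7  6.1] y [36.4 46.2 54.6] z [45.3 49.5 53.5] slope deg 0.01 x@0 0.4
```

View pics/w2.png

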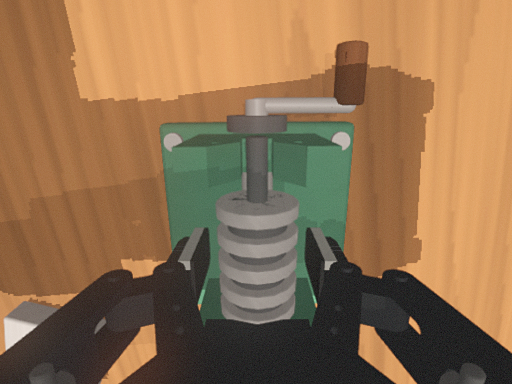

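The fingers straddle the wire roll evenly (roll at 220–298 px, pads at 205 and 315), and the axle is in line with the tool. Closing.

Emit:
move_arm --moves '[{"turn": [0, 0, 0], "translation": [0, 0, 0], "hand": 0.3}, {"turn": [0, 0, 0], "translation": [0, 0, 0], "hand": 0.3}, {"turn": [0, 0, 0], "translation": [0, 0, 0], "hand": 0.3}, {"turn": [0, 0, 0], "translation": [0, 0, 0], "hand": 0.3}, {"turn": [0, 0, 0], "translation": [0, 0, 0], "hand": 0.3}]' --grip_force 70

```text
time_s: 3.03
eef_pos: [528.8, 96.7, 48.6]
ee_rot: [0.0, 0.749, 0.663, 0.0]
force: [-2.3, 1.2, 6.8]
grip_width: 0.441
grip_force: 69.8
```

Emit:
move_arm --moves '[{"turn": [0, 0, 0], "translation": [0, 0, -5], "hand": 0.3}, {"turn": [0, 0, 0], "translation": [0, 0, -10], "hand": 0.3}, {"turn": [0, 0, 0], "translation": [0, 0, -10], "hand": 0.3}, {"turn": [0, 0, 0], "translation": [0, 0, 0], "hand": 0.3}, {"turn": [0, 0, 0], "translation": [0, 0, 0], "hand": 0.3}]'

```text
time_s: 3.45
eef_pos: [528.9, 96.6, 73.4]
ee_rot: [0.0, 0.749, 0.663, 0.0]
force: [0.1, 1.3, -6.7]
grip_width: 0.437
grip_force: 72.3
```

```bash
python3 plan.py 458 349 160 94.9 10
```

```text
t 3.45 pos [528.9  96.6  73.4] grip 0.437 F [ 0.1  1.3 -6.7] dist [-70.9 252.4  86.6] step 27.6 turn/row [ 0.0001  0.     -0.0207]
[24.2, -10.1, -8.7] [24.4, -9.6, -8.7] [24.6, -9.1, -8.7] [24.8, -8.6, -8.7] [24.9, -8.0, -8.7] [25.1, -7.5, -8.7] [25.3, -7.0, -8.7] [25.4, -6.5, -8.7] [25.5, -6.0, -8.7] [25.6, -5.4, -8.7]
```

Emit:
move_arm --moves '[{"turn": [0, 0, 0], "translation": [0, 0, -29], "hand": 0.3}, {"turn": [0, 0, 0], "translation": [0, 0, -29], "hand": 0.3}, {"turn": [0, 0, 0], "translation": [0, 0, -29], "hand": 0.3}, {"turn": [0, 0, -0.021], "translation": [24.2, -10.1, 0], "hand": 0.3}, {"turn": [0, 0, -0.021], "translation": [24.4, -9.6, 0], "hand": 0.3}, {"turn": [0, 0, -0.021], "translation": [24.6, -9.1, 0], "hand": 0.3}, {"turn": [0, 0, -0.021], "translation": [24.8, -8.6, 0], "hand": 0.3}, {"turn": [0, 0, -0.021], "translation": [24.9, -8, 0], "hand": 0.3}, {"turn": [0, 0, -0.021], "translation": [25.1, -7.5, 0], "hand": 0.3}, {"turn": [0, 0, -0.021], "translation": [25.3, -7, 0], "hand": 0.3}]'

```text
time_s: 4.28
eef_pos: [478.0, 274.3, 159.1]
ee_rot: [-0.0, 0.698, 0.717, -0.001]
force: [0.7, 0.4, -6.6]
grip_width: 0.431
grip_force: 74.5
```

Emit:
move_arm --moves '[{"turn": [0, 0, -0.021], "translation": [25.4, -6.5, 0], "hand": 0.3}, {"turn": [0, 0, -0.02], "translation": [25.5, -6, 0], "hand": 0.3}, {"turn": [0, 0, -0.019], "translation": [25.6, -5.4, 0], "hand": 0.3}, {"turn": [0, 0, 0], "translation": [0, 0, 0], "hand": 0.3}, {"turn": [0, 0, 0], "translation": [0, 0, 0], "hand": 0.3}, {"turn": [0, 0, 0], "translation": [0, 0, 0], "hand": 0.3}]'

```text
time_s: 4.78
eef_pos: [457.2, 348.4, 159.1]
ee_rot: [-0.0, 0.676, 0.737, -0.001]
force: [0.2, 0.0, -6.3]
grip_width: 0.438
grip_force: 74.4
```

```bash
python3 - <<'E'
from meas import *
s=sense(); R,p=tool(s); print(s["time_s"],p.round(1),"axle angle",np.degrees(np.arctan2(R[1,0],R[0,0])).round(2),"tilt",R[:,2].round(4),"grip",s["grip_width"],s["force"])
c=capture("wrist"); cv2.imwrite("pics/w3.png",c["image"]); np.savez("w3.npz",**c,Rt=R,pt=p)
meas(c,(R,p),458,348,94.9,58)
P,d,o=cloud(c,(R,p)); L=(P-p)@R; m=(abs(L[...,1])<9)&(L[...,0]>15)&(L[...,0]<75)&(abs(L[...,2])<25)
q=L[m]; 
for a in range(20,72,4):
    k=q[(q[:,0]>=a)&(q[:,0]<a+4)]
    if len(k)>5: print(a,len(k),np.percentile(k[:,1],[5,50,95]).round(1),"z top",np.percentile(k[:,2],3).round(1))
E
```

```text
4.7833 [457.2 348.4 159.1] axle angle 94.92 tilt [-9.e-04 -8.e-04 -1.e+00] grip 0.43794318460049536 [ 0.21914759  0.03348216 -6.3430585 ]
 prong-1-1 few 0
 prong-1+1 303 x [-29.8 -20.5 -12.7] y [37.8 43.7 49.5] z [52.1 54.1 58.5] slope deg -0.08 x@0 -20.7
 prong+1-1 few 0
 prong+1+1 314 x [15.  22.8 32.9] y [37.9 43.9 49.5] z [52.1 54.  58.3] slope deg -1.04 x@0 24.0
 roll 20611 x [-17.3   0.   17.3] y [-24.5  12.4  29.4] z [154.9 215.4 241.2] slope deg 0.05 x@0 -0.0
 axle 16 x [-7.7  7.9  8. ] y [40.6 48.5 49.4] z [44.  45.  46.5] slope deg -62.85 x@0 54.7
20 171 [-8.   0.   7.8] z top -17.1
24 395 [-7.9  0.   8. ] z top -17.2
28 881 [-8.2  0.   8.1] z top -15.6
32 173 [-4.2 -0.   4.3] z top -2.1
36 180 [-4.2 -0.   4.1] z top -2.3
40 180 [-4.1 -0.   4.1] z top -2.3
44 188 [-4.1 -0.   4.1] z top -2.5
48 191 [-4.5 -0.   4. ] z top -2.3
52 198 [-4.5  0.   4. ] z top -2.6
56 166 [-4.4  0.   4.3] z top -2.2
```

View pics/w3.png

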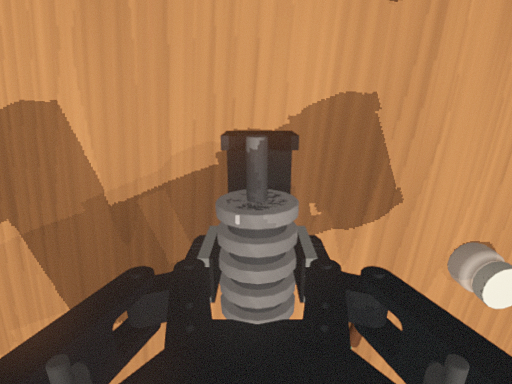

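The roll hangs level and centred in the hand (axle at tool y=0, about 3 mm below TCP). The rest is straight below at (258,150), about 1.5 mm toward tool +y. Lowering.

Emit:
move_arm --moves '[{"turn": [0, 0, 0], "translation": [0, 1.8, 20], "hand": 0.3}, {"turn": [0, 0, 0], "translation": [0, 0, 25], "hand": 0.3}, {"turn": [0, 0, 0], "translation": [0, 0, 25], "hand": 0.3}, {"turn": [0, 0, 0], "translation": [0, 0, 18], "hand": 0.3}, {"turn": [0, 0, 0], "translation": [0, 0, 10], "hand": 0.3}, {"turn": [0, 0, 0], "translation": [0, 0, 5], "hand": 0.3}, {"turn": [0, 0, 0], "translation": [0, 0, 3], "hand": 0.3}, {"turn": [0, 0, 0], "translation": [0, 0, 2], "hand": 0.3}, {"turn": [0, 0, 0], "translation": [0, 0, 0], "hand": 0.3}, {"turn": [0, 0, 0], "translation": [0, 0, 0], "hand": 0.3}]'

```text
time_s: 5.67
eef_pos: [459.6, 349.2, 52.6]
ee_rot: [0.0, 0.676, 0.737, 0.001]
force: [0.2, 0.4, -6.6]
grip_width: 0.438
grip_force: 74.4
```

Emit:
move_arm --moves '[{"turn": [0, 0, 0], "translation": [0, 0, 1], "hand": 0.3}, {"turn": [0, 0, 0], "translation": [0, 0, 1], "hand": 0.3}, {"turn": [0, 0, 0], "translation": [0, 0, 0], "hand": 0.3}, {"turn": [0, 0, 0], "translation": [0, 0, 0], "hand": 0.3}]'

```text
time_s: 6.0
eef_pos: [459.2, 349.0, 49.8]
ee_rot: [0.0, 0.676, 0.737, 0.0]
force: [-0.2, -0.1, -6.1]
grip_width: 0.436
grip_force: 74.4
```

Emit:
move_arm --moves '[{"turn": [0, 0, 0], "translation": [0, 0, 1], "hand": 0.3}, {"turn": [0, 0, 0], "translation": [0, 0, 0.5], "hand": 0.3}, {"turn": [0, 0, 0], "translation": [0, 0, 0], "hand": 0.3}, {"turn": [0, 0, 0], "translation": [0, 0, 0], "hand": 0.3}]'

```text
time_s: 6.33
eef_pos: [459.3, 349.1, 48.9]
ee_rot: [0.0, 0.676, 0.737, 0.0]
force: [-4.3, -1.8, 6.2]
grip_width: 0.44
grip_force: 75.2
```

Emit:
move_arm --moves '[{"turn": [0, 0, 0], "translation": [0, -1, 0], "hand": 0.3}, {"turn": [0, 0, 0], "translation": [0, 0, 0.5], "hand": 0.3}, {"turn": [0, 0, 0], "translation": [0, 0, 0], "hand": 0.3}, {"turn": [0, 0, 0], "translation": [0, 0, 0], "hand": 0.3}]'

```text
time_s: 6.67
eef_pos: [459.0, 349.1, 48.7]
ee_rot: [0.001, 0.676, 0.737, 0.001]
force: [-1.3, -1.0, 7.1]
grip_width: 0.44
grip_force: 75.5
```

Emit:
move_arm --moves '[{"turn": [0, 0, 0], "translation": [0, 0, 0], "hand": 0.5}, {"turn": [0, 0, 0], "translation": [0, 0, 0], "hand": 0.6}, {"turn": [0, 0, 0], "translation": [0, 0, 0], "hand": 0.7}, {"turn": [0, 0, 0], "translation": [0, 0, 0], "hand": 0.7}, {"turn": [0, 0, 0], "translation": [0, 0, -15], "hand": 0.8}, {"turn": [0, 0, 0], "translation": [0, 0, -25], "hand": 0.8}, {"turn": [0, 0, 0], "translation": [0, 0, -35], "hand": 0.8}, {"turn": [0, 0, 0], "translation": [0, 0, -35], "hand": 0.8}]'

```text
time_s: 7.33
eef_pos: [457.7, 348.7, 158.4]
ee_rot: [-0.0, 0.676, 0.737, -0.001]
force: [0.7, -0.1, 0.5]
grip_width: 0.804
grip_force: 0.0
```

```bash
python3 - <<'E'
from meas import *
s=sense(); T=tool(s); c=capture("wrist"); meas(c,T,459,349,94.9,58)
E
python3 plan.py 440 -350 190 77 20
```

```text
prong-1-1 235 x [-30.7 -20.6 -13.7] y [-51.2 -44.8 -39.2] z [52.1 54.  58.4] slope deg 1.54 x@0 -20.2
 prong-1+1 297 x [-31.  -21.2 -14. ] y [36.9 42.7 48.4] z [52.1 54.1 58.2] slope deg -0.8 x@0 -21.1
 prong+1-1 250 x [13.5 21.2 31.2] y [-51.3 -45.  -39.3] z [52.1 53.8 58.4] slope deg -1.37 x@0 20.7
 prong+1+1 297 x [14.2 21.4 31.3] y [36.7 42.4 48.4] z [52.1 54.2 58.7] slope deg -6.83 x@0 27.0
 roll 12396 x [-17.2   0.   17.1] y [-25.   10.6  25.7] z [ 55.9 225.5 240.9] slope deg 1.53 x@0 -0.3
 axle 711 x [-7.5 -0.1  7.3] y [-59.3  38.7  57.2] z [44.2 49.  51. ] slope deg 0.01 x@0 -0.1
t 7.38 pos [460.3 350.2 166.2] grip 0.8 F [2.6 0.7 7.7] dist [ -20.3 -700.2   23.8] step 35.0 turn/row [ 0.0005 -0.0003  0.0157]
[-34.8, -4.0, -1.4] [-34.8, -3.5, -1.3] [-34.9, -2.9, -1.3] [-34.9, -2.4, -1.3] [-35.0, -1.8, -1.3] [-35.0, -1.3, -1.3] [-35.0, -0.7, -1.3] [-35.0, -0.2, -1.3] [-35.0, 0.4, -1.3] [-35.0, 0.9, -1.3] [-35.0, 1.5, -1.3] [-35.0, 2.0, -1.3] [-34.9, 2.5, -1.2] [-34.9, 3.1, -1.2] [-34.8, 3.6, -1.2] [-34.8, 4.2, -1.2] [-34.7, 4.7, -1.2] [-34.6, 5.3, -1.2] [-34.5, 5.8, -1.2] [-34.4, 6.3, -1.2]
```

Emit:
move_arm --moves '[{"turn": [0, 0, 0.016], "translation": [-34.8, -4, -1.4], "hand": 0.9}, {"turn": [0, 0, 0.016], "translation": [-34.8, -3.5, -1.3], "hand": 1}, {"turn": [0, 0, 0.016], "translation": [-34.9, -2.9, -1.3], "hand": 1}, {"turn": [0, 0, 0.016], "translation": [-34.9, -2.4, -1.3], "hand": 1}, {"turn": [0, 0, 0.016], "translation": [-35, -1.8, -1.3], "hand": 1}, {"turn": [0, 0, 0.016], "translation": [-35, -1.3, -1.3], "hand": 1}, {"turn": [0, 0, 0.016], "translation": [-35, -0.7, -1.3], "hand": 1}, {"turn": [0, 0, 0.016], "translation": [-35, -0.2, -1.3], "hand": 1}, {"turn": [0, 0, 0.016], "translation": [-35, 0.4, -1.3], "hand": 1}, {"turn": [0, 0, 0.016], "translation": [-35, 0.9, -1.3], "hand": 1}]'

```text
time_s: 8.22
eef_pos: [447.2, -2.6, 170.8]
ee_rot: [0.0, 0.733, 0.68, 0.0]
force: [0.5, 0.3, 0.4]
grip_width: 1.0
grip_force: 0.0
```

Emit:
move_arm --moves '[{"turn": [0, 0, 0.016], "translation": [-35, 1.5, -1.3], "hand": 1}, {"turn": [0, 0, 0.016], "translation": [-35, 2, -1.3], "hand": 1}, {"turn": [0, 0, 0.016], "translation": [-34.9, 2.5, -1.2], "hand": 1}, {"turn": [0, 0, 0.016], "translation": [-34.9, 3.1, -1.2], "hand": 1}, {"turn": [0, 0, 0.016], "translation": [-34.8, 3.6, -1.2], "hand": 1}, {"turn": [0, 0, 0.015], "translation": [-34.8, 4.2, -1.2], "hand": 1}, {"turn": [0, 0, 0.015], "translation": [-34.7, 4.7, -1.2], "hand": 1}, {"turn": [0, 0, 0.015], "translation": [-34.6, 5.3, -1.2], "hand": 1}, {"turn": [0, 0, 0.015], "translation": [-34.5, 5.8, -1.2], "hand": 1}, {"turn": [0, 0, 0.015], "translation": [-34.4, 6.3, -1.2], "hand": 1}]'

```text
time_s: 9.05
eef_pos: [435.5, -352.7, 182.8]
ee_rot: [0.0, 0.784, 0.621, 0.0]
force: [1.3, 1.0, 1.3]
grip_width: 0.999
grip_force: 0.0
```

Emit:
move_arm --moves '[{"turn": [0, 0, 0], "translation": [0, 0, 0], "hand": 1}, {"turn": [0, 0, 0], "translation": [0, 0, 0], "hand": 1}, {"turn": [0, 0, 0], "translation": [0, 0, 0], "hand": 1}, {"turn": [0, 0, 0], "translation": [0, 0, 0], "hand": 1}]'

```text
time_s: 9.38
eef_pos: [436.1, -349.9, 182.9]
ee_rot: [-0.0, 0.783, 0.622, 0.0]
force: [0.8, 0.9, 0.1]
grip_width: 1.002
grip_force: 0.0
```

```bash
python3 - <<'E'
from meas import *
s=sense(); T=tool(s); c=capture("wrist"); print(T[1].round(1)); meas(c,T,440.8,-330.9,77)
E
python3 plan.py 441 -326 47 77 8
```

```text
[ 436.1 -349.9  182.9]
 prong-1-1 396 x [-30.1 -21.8 -13.6] y [-56.3 -46.7 -38.5] z [61.3 67.1 68.7] slope deg -2.39 x@0 -23.8
 prong-1+1 528 x [-31.6 -22.2 -13.3] y [36.9 45.8 54.6] z [61.7 67.3 68.8] slope deg -0.52 x@0 -22.0
 prong+1-1 414 x [14.3 23.2 32.3] y [-55.7 -46.1 -37.9] z [61.3 67.1 68.5] slope deg 2.25 x@0 25.2
 prong+1+1 516 x [12.9 22.4 31. ] y [37.7 46.6 54.6] z [61.8 67.4 69.1] slope deg 2.15 x@0 20.4
 roll 12242 x [-17.2   0.   17.1] y [-20.6  -8.5  28.3] z [ 57.  249.3 265.5] slope deg -0.81 x@0 -0.1
 axle 613 x [-7.5  0.2  7.9] y [-55.6  41.   61.4] z [46.2 49.7 53.8] slope deg -0.39 x@0 -0.0
t 9.43 pos [ 436.2 -349.9  183. ] grip 0.995 F [0.9 0.4 0.8] dist [   4.8   23.9 -136. ] step 17.3 turn/row [-0.     -0.     -0.0001]
[3.0, -0.1, 17.0] [3.0, -0.1, 17.0] [3.0, -0.1, 17.0] [3.0, -0.1, 17.0] [3.0, -0.1, 17.0] [3.0, -0.1, 17.0] [3.0, -0.1, 17.0] [3.0, -0.1, 17.0]
```

Emit:
move_arm --moves '[{"turn": [0, 0, -0.009], "translation": [7.7, 0.2, 20], "hand": 0.9}, {"turn": [0, 0, 0], "translation": [7.7, 0.2, 20], "hand": 0.8}, {"turn": [0, 0, 0], "translation": [7.7, 0, 20], "hand": 0.75}, {"turn": [0, 0, 0], "translation": [0, 0, 25], "hand": 0.75}, {"turn": [0, 0, 0], "translation": [0, 0, 20], "hand": 0.7}, {"turn": [0, 0, 0], "translation": [0, 0, 15], "hand": 0.65}, {"turn": [0, 0, 0], "translation": [0, 0, 10], "hand": 0.65}, {"turn": [0, 0, 0], "translation": [0, 0, 4], "hand": 0.65}, {"turn": [0, 0, 0], "translation": [0, 0, 0], "hand": 0.6}, {"turn": [0, 0, 0], "translation": [0, 0, 0], "hand": 0.6}]'

```text
time_s: 10.27
eef_pos: [441.8, -328.6, 49.8]
ee_rot: [0.001, 0.78, 0.625, 0.0]
force: [-0.0, 0.3, 0.6]
grip_width: 0.601
grip_force: 0.0
```

```bash
python3 - <<'E'
from meas import *
s=sense(); R,p=tool(s); c=capture("wrist"); print(s["time_s"],p.round(1),"ang",np.degrees(np.arctan2(R[1,0],R[0,0])).round(2)); meas(c,(R,p),440.8,-330.9,77)
P,d,o=cloud(c,(R,p)); L=((P-p)@R).reshape(-1,3); L=L[(abs(L[:,1])<9)&(abs(L[:,2])<26)]
for a in range(20,72,4):
    k=L[(L[:,0]>=a)&(L[:,0]<a+4)]
    if len(k)>5: print(a,len(k),np.percentile(k[:,1],[5,50,95]).round(1),"z top",np.percentile(k[:,2],3).round(1))
E
```

```text
10.2667 [ 441.8 -328.6   49.8] ang 77.42
 prong-1-1 few 0
 prong-1+1 2290 x [-31.7 -22.5 -13.9] y [37.4 46.9 55.1] z [61.4 67.1 68.6] slope deg -0.05 x@0 -22.6
 prong+1-1 few 0
 prong+1+1 2271 x [13.4 22.2 31.3] y [38.1 47.4 55.7] z [61.4 67.1 68.5] slope deg 1.13 x@0 21.4
 roll 18971 x [-17.1   0.   17.2] y [-21.7  13.5  32.5] z [ 55.4 107.7 131.9] slope deg -1.25 x@0 0.3
 axle 1469 x [-7.5 -0.3  6.9] y [36.7 49.6 62.5] z [45.5 49.5 53.7] slope deg -0.33 x@0 -0.0
20 362 [-7.9 -0.1  7.8] z top -16.2
24 381 [-7.9  0.2  7.8] z top -16.3
28 915 [-8.2  0.1  8. ] z top -15.7
32 224 [-7.5 -0.3  7.2] z top -5.4
36 350 [-8.2  0.1  8.1] z top -6.4
40 356 [-8.2 -0.3  8.1] z top -6.2
44 373 [-8.1  0.1  8.2] z top -6.2
48 373 [-8.1  0.1  8.3] z top -6.3
52 342 [-8.3  0.1  8.3] z top -5.1
56 202 [-4.8 -0.7  3.7] z top -1.2
60 38 [-4.  -0.3  2.8] z top -0.8
```

Emit:
move_arm --moves '[{"turn": [0, 0, 0], "translation": [1, 0, 1.5], "hand": 0.3}, {"turn": [0, 0, 0], "translation": [0, 0, 0], "hand": 0.3}, {"turn": [0, 0, 0], "translation": [0, 0, 0], "hand": 0.3}, {"turn": [0, 0, 0], "translation": [0, 0, 0], "hand": 0.3}, {"turn": [0, 0, 0], "translation": [0, 0, 0], "hand": 0.3}]' --grip_force 80

```text
time_s: 10.73
eef_pos: [442.5, -328.1, 48.8]
ee_rot: [0.002, 0.78, 0.625, 0.0]
force: [1.9, 0.3, 5.9]
grip_width: 0.446
grip_force: 79.6
```

Emit:
move_arm --moves '[{"turn": [0, 0, 0], "translation": [0, 0, -5], "hand": 0.3}, {"turn": [0, 0, 0], "translation": [0, 0, -15], "hand": 0.3}, {"turn": [0, 0, 0], "translation": [0, 0, -30], "hand": 0.3}, {"turn": [0, 0, 0], "translation": [0, 0, -30], "hand": 0.3}, {"turn": [0, 0, 0], "translation": [0, 0, -30], "hand": 0.3}, {"turn": [0, 0, 0], "translation": [0, 0, 0], "hand": 0.3}, {"turn": [0, 0, 0], "translation": [0, 0, 0], "hand": 0.3}]'

```text
time_s: 11.32
eef_pos: [441.5, -327.4, 157.7]
ee_rot: [0.0, 0.78, 0.625, -0.0]
force: [0.1, 1.0, -8.6]
grip_width: 0.437
grip_force: 82.3
```

```bash
cat >> meas.py <<'E'
def inhand(c,T):
    "axle line of held roll, tool frame"
    R,p=T; P,d,o=cloud(c,T); L=((P-p)@R).reshape(-1,3); L=L[(abs(L[:,1])<9)&(L[:,2]>-22)&(L[:,2]<12)&(L[:,0]>15)&(L[:,0]<75)]
    k=L[L[:,0]>36]; t=[(a,np.percentile(k[(k[:,0]>=a)&(k[:,0]<a+5),2],4).round(1)) for a in range(36,58,5)]
    print("hand: axle tool x end",np.percentile(k[:,0],99).round(1),"y fit",np.polyfit(k[:,0],k[:,1],1).round(4),"axle top z by x",t)
E
python3 - <<'E'
from meas import *
s=sense(); T=tool(s); c=capture("wrist"); inhand(c,T)
E
python3 plan.py 529.7 100.3 160 83.4 14
```

```text
hand: axle tool x end 59.6 y fit [-0.0011  0.4012] axle top z by x [(36, np.float64(-2.0)), (41, np.float64(-2.1)), (46, np.float64(-2.1)), (51, np.float64(-2.0)), (56, np.float64(-2.0))]
t 11.37 pos [ 441.  -326.8  156.1] grip 0.443 F [ 0.1  0.4 -8.1] dist [ 88.7 427.1   3.9] step 31.2 turn/row [-0.0001 -0.0001 -0.0075]
[31.2, -0.5, -0.2] [31.2, -0.2, -0.2] [31.2, -0.0, -0.2] [31.2, 0.2, -0.2] [31.2, 0.5, -0.2] [31.2, 0.7, -0.2] [31.1, 0.9, -0.3] [31.1, 1.2, -0.3] [31.1, 1.4, -0.3] [31.1, 1.6, -0.3] [31.1, 1.9, -0.3] [31.1, 2.1, -0.3] [31.1, 2.3, -0.3] [31.1, 2.6, -0.3]
```

Emit:
move_arm --moves '[{"turn": [0, 0, -0.0075], "translation": [31.2, -0.5, -0.2], "hand": 0.3}, {"turn": [0, 0, -0.0075], "translation": [31.2, -0.2, -0.2], "hand": 0.3}, {"turn": [0, 0, -0.0075], "translation": [31.2, 0, -0.2], "hand": 0.3}, {"turn": [0, 0, -0.0075], "translation": [31.2, 0.2, -0.2], "hand": 0.3}, {"turn": [0, 0, -0.0075], "translation": [31.2, 0.5, -0.2], "hand": 0.3}, {"turn": [0, 0, -0.0075], "translation": [31.2, 0.7, -0.2], "hand": 0.3}, {"turn": [0, 0, -0.0075], "translation": [31.1, 0.9, -0.3], "hand": 0.3}, {"turn": [0, 0, -0.0075], "translation": [31.1, 1.2, -0.3], "hand": 0.3}, {"turn": [0, 0, -0.0075], "translation": [31.1, 1.4, -0.3], "hand": 0.3}, {"turn": [0, 0, -0.0075], "translation": [31.1, 1.6, -0.3], "hand": 0.3}]'

```text
time_s: 12.2
eef_pos: [503.9, -20.5, 157.5]
ee_rot: [-0.002, 0.756, 0.654, -0.001]
force: [0.6, -0.6, -6.7]
grip_width: 0.441
grip_force: 82.0
```

Emit:
move_arm --moves '[{"turn": [0, 0, -0.0075], "translation": [31.1, 1.9, -0.3], "hand": 0.3}, {"turn": [0, 0, -0.0075], "translation": [31.1, 2.1, -0.3], "hand": 0.3}, {"turn": [0, 0, -0.0075], "translation": [31.1, 2.3, -0.3], "hand": 0.3}, {"turn": [0, 0, -0.0075], "translation": [31.1, 2.6, -0.3], "hand": 0.3}, {"turn": [0, 0, 0], "translation": [0, 0, 0], "hand": 0.3}, {"turn": [0, 0, 0], "translation": [0, 0, 0], "hand": 0.3}, {"turn": [0, 0, 0], "translation": [0, 0, 0], "hand": 0.3}, {"turn": [0, 0, 0], "translation": [0, 0, 0], "hand": 0.3}]'

```text
time_s: 12.87
eef_pos: [529.9, 99.0, 159.9]
ee_rot: [-0.001, 0.747, 0.665, -0.001]
force: [-0.1, -0.9, -6.4]
grip_width: 0.44
grip_force: 82.1
```

```bash
python3 - <<'E'
from meas import *
s=sense(); T=tool(s); c=capture("wrist"); meas(c,T,529.6,100.2,83.4); inhand(c,T)
E
python3 plan.py 529.6 100.2 100 83.4 3
```

```text
prong-1-1 few 0
 prong-1+1 494 x [-30.9 -21.9 -13.3] y [38.4 46.1 53. ] z [61.4 67.1 68.8] slope deg 2.14 x@0 -23.7
 prong+1-1 few 0
 prong+1+1 523 x [13.9 22.7 31.7] y [38.4 46.1 53.2] z [61.3 67.1 68.7] slope deg 1.85 x@0 21.1
 roll 21185 x [-17.7  -0.4  17.3] y [-24.6  10.6  28.6] z [156.3 215.  242. ] slope deg -0.06 x@0 -0.2
 axle 14 x [-7.4  7.1  8. ] y [49.3 51.7 53.9] z [50.4 53.2 53.9] slope deg -48.88 x@0 45.3
hand: axle tool x end 59.5 y fit [-0.001   0.3629] axle top z by x [(36, np.float64(-2.0)), (41, np.float64(-2.1)), (46, np.float64(-1.9)), (51, np.float64(-2.1)), (56, np.float64(-2.0))]
t 12.92 pos [530.   98.9 160.3] grip 0.439 F [ 0.2 -0.1 -6.1] dist [ -0.4   1.3 -60.3] step 20.1 turn/row [-0.0006  0.0001 -0.0004]
[0.4, -0.2, 20.1] [0.4, -0.2, 20.1] [0.4, -0.2, 20.1]
```

Emit:
move_arm --moves '[{"turn": [0, 0, 0], "translation": [1, -0.5, 20], "hand": 0.3}, {"turn": [0, 0, 0], "translation": [0, 0, 25], "hand": 0.3}, {"turn": [0, 0, 0], "translation": [0, 0, 25], "hand": 0.3}, {"turn": [0, 0, 0], "translation": [0, 0, 15], "hand": 0.3}, {"turn": [0, 0, 0], "translation": [0, 0, 8], "hand": 0.3}, {"turn": [0, 0, 0], "translation": [0, 0, 5], "hand": 0.3}, {"turn": [0, 0, 0], "translation": [0, 0, 4], "hand": 0.3}, {"turn": [0, 0, 0], "translation": [0, 0, 3], "hand": 0.3}, {"turn": [0, 0, 0], "translation": [0, 0, 2], "hand": 0.3}, {"turn": [0, 0, 0], "translation": [0, 0, 0], "hand": 0.3}]'

```text
time_s: 13.75
eef_pos: [530.2, 100.8, 54.3]
ee_rot: [0.0, 0.747, 0.665, 0.0]
force: [-0.1, 0.9, -6.5]
grip_width: 0.445
grip_force: 82.0
```

Emit:
move_arm --moves '[{"turn": [0, 0, 0], "translation": [0, 0, 1.5], "hand": 0.3}, {"turn": [0, 0, 0], "translation": [0, 0, 1], "hand": 0.3}, {"turn": [0, 0, 0], "translation": [0, 0, 0.7], "hand": 0.3}, {"turn": [0, 0, 0], "translation": [0, 0, 0], "hand": 0.3}, {"turn": [0, 0, 0], "translation": [0, 0, 0], "hand": 0.3}]'

```text
time_s: 14.17
eef_pos: [530.1, 100.8, 51.0]
ee_rot: [0.0, 0.747, 0.665, 0.0]
force: [0.9, -0.1, -6.6]
grip_width: 0.439
grip_force: 82.0
```

Emit:
move_arm --moves '[{"turn": [0, 0, 0], "translation": [0, 0, 1], "hand": 0.3}, {"turn": [0, 0, 0], "translation": [0, 0, 0.7], "hand": 0.3}, {"turn": [0, 0, 0], "translation": [0, 0, 0.5], "hand": 0.3}, {"turn": [0, 0, 0], "translation": [0, 0, 0], "hand": 0.3}, {"turn": [0, 0, 0], "translation": [0, 0, 0], "hand": 0.3}]'

```text
time_s: 14.58
eef_pos: [530.1, 100.8, 48.9]
ee_rot: [0.0, 0.747, 0.665, 0.0]
force: [-1.6, 0.4, -1.6]
grip_width: 0.444
grip_force: 82.5
```

Emit:
move_arm --moves '[{"turn": [0, 0, 0], "translation": [0, 0, 0.5], "hand": 0.3}, {"turn": [0, 0, 0], "translation": [0, 0, 0], "hand": 0.3}, {"turn": [0, 0, 0], "translation": [0, 0, 0], "hand": 0.3}]'

```text
time_s: 14.83
eef_pos: [530.2, 100.8, 48.8]
ee_rot: [0.0, 0.747, 0.665, 0.0]
force: [-5.2, -0.0, 6.0]
grip_width: 0.439
grip_force: 83.4
```

Emit:
move_arm --moves '[{"turn": [0, 0, 0], "translation": [0, -0.8, 0], "hand": 0.3}, {"turn": [0, 0, 0], "translation": [0, 0, 0.3], "hand": 0.3}, {"turn": [0, 0, 0], "translation": [0, 0, 0], "hand": 0.3}, {"turn": [0, 0, 0], "translation": [0, 0, 0], "hand": 0.3}]'

```text
time_s: 15.17
eef_pos: [530.1, 100.8, 48.8]
ee_rot: [0.001, 0.747, 0.665, 0.001]
force: [-1.8, -0.0, 7.6]
grip_width: 0.439
grip_force: 83.4
```

Emit:
move_arm --moves '[{"turn": [0, 0, 0], "translation": [0, 0, 0], "hand": 0.5}, {"turn": [0, 0, 0], "translation": [0, 0, 0], "hand": 0.6}, {"turn": [0, 0, 0], "translation": [0, 0, 0], "hand": 0.7}, {"turn": [0, 0, 0], "translation": [0, 0, 0], "hand": 0.7}, {"turn": [0, 0, 0], "translation": [0, 0, -15], "hand": 0.75}, {"turn": [0, 0, 0], "translation": [0, 0, -30], "hand": 0.8}, {"turn": [0, 0, 0], "translation": [-10, 0, -35], "hand": 0.9}, {"turn": [0, 0, 0], "translation": [-10, 0, -35], "hand": 1}, {"turn": [0, 0, 0], "translation": [0, 0, 0], "hand": 1}, {"turn": [0, 0, 0], "translation": [0, 0, 0], "hand": 1}]'

```text
time_s: 16.0
eef_pos: [527.7, 80.7, 164.5]
ee_rot: [0.001, 0.747, 0.665, 0.001]
force: [-0.3, 0.4, -0.5]
grip_width: 0.998
grip_force: 0.0
```

```bash
python3 - <<'E'
from meas import *
s=sense(); T=tool(s); c=capture("wrist"); meas(c,T,529.6,100.2,83.4); cv2.imwrite("pics/w4.png",c["image"])
E
python3 plan.py 522.6 -118 185 90.5 8
```

```text
prong-1-1 414 x [-30.8 -22.2 -13.5] y [-53.8 -45.2 -38. ] z [61.5 67.  68.5] slope deg -4.74 x@0 -25.9
 prong-1+1 541 x [-30.9 -22.1 -12.8] y [37.2 45.4 52.8] z [61.6 67.2 68.9] slope deg 0.76 x@0 -22.6
 prong+1-1 432 x [14.3 23.  31.9] y [-53.7 -44.9 -38. ] z [61.4 67.  68.4] slope deg 2.21 x@0 24.8
 prong+1+1 536 x [13.8 22.7 31.8] y [37.2 45.3 52.7] z [61.4 67.3 68.8] slope deg -2.24 x@0 24.6
 roll 12600 x [-17.    0.2  17.2] y [-23.7  -8.6  26.1] z [ 56.8 230.4 247. ] slope deg -0.55 x@0 0.1
 axle 677 x [-6.9  0.4  7.6] y [-57.9  38.5  59.1] z [45.4 49.6 53.6] slope deg 0.19 x@0 0.3
t 16.05 pos [526.9  81.  162.8] grip 0.997 F [-0.1  0.1 -1.3] dist [  -4.3 -199.    22.2] step 25.0 turn/row [ 0.0001 -0.     -0.0155]
[-24.8, 2.3, -2.8] [-24.8, 1.9, -2.8] [-24.8, 1.6, -2.8] [-24.9, 1.2, -2.8] [-24.9, 0.8, -2.8] [-24.9, 0.4, -2.8] [-24.9, 0.0, -2.8] [-24.9, -0.4, -2.8]
```

View pics/w4.png

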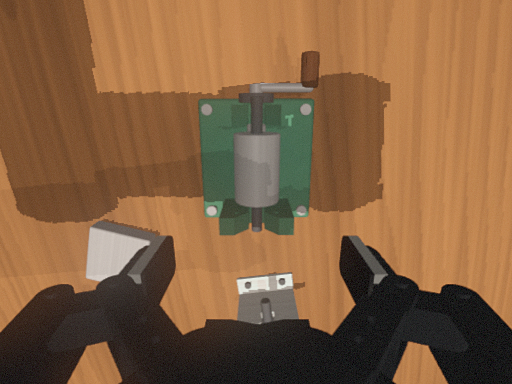

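The flat roll sits level in the mill, with the roll at (257,168), both axle ends in their slots and the axle at the same height as the wire roll's was. Next is the metal rack.

Emit:
move_arm --moves '[{"turn": [0, 0, -0.0155], "translation": [-24.8, 2.3, -2.8], "hand": 1}, {"turn": [0, 0, -0.0155], "translation": [-24.8, 1.9, -2.8], "hand": 1}, {"turn": [0, 0, -0.0155], "translation": [-24.8, 1.6, -2.8], "hand": 1}, {"turn": [0, 0, -0.0155], "translation": [-24.9, 1.2, -2.8], "hand": 1}, {"turn": [0, 0, -0.0155], "translation": [-24.9, 0.8, -2.8], "hand": 1}, {"turn": [0, 0, -0.0155], "translation": [-24.9, 0.4, -2.8], "hand": 1}, {"turn": [0, 0, -0.0155], "translation": [-24.9, 0, -2.8], "hand": 1}, {"turn": [0, 0, -0.0155], "translation": [-24.9, -0.4, -2.8], "hand": 1}, {"turn": [0, 0, 0], "translation": [0, 0, 0], "hand": 1}, {"turn": [0, 0, 0], "translation": [0, 0, 0], "hand": 1}]'

```text
time_s: 16.88
eef_pos: [522.3, -118.4, 183.8]
ee_rot: [-0.001, 0.705, 0.71, -0.0]
force: [0.2, 0.8, 0.3]
grip_width: 1.001
grip_force: 0.0
```

Emit:
move_arm --moves '[{"turn": [0, 0, 0], "translation": [0, 0, 0], "hand": 1}, {"turn": [0, 0, 0], "translation": [0, 0, 0], "hand": 1}]'

```text
time_s: 17.05
eef_pos: [522.5, -116.9, 184.5]
ee_rot: [-0.001, 0.704, 0.711, -0.0]
force: [0.5, -0.1, -0.2]
grip_width: 1.001
grip_force: 0.0
```

```bash
python3 - <<'E'
from meas import *
s=sense(); T=tool(s); c=capture("wrist"); meas(c,T,522.1,-101.5,90.5)
E
python3 plan.py 522.1 -101.5 48 90.5 8
```

```text
prong-1-1 150 x [-29.7 -21.5 -13.4] y [-43.3 -39.8 -37.2] z [61.4 66.5 68.4] slope deg -13.09 x@0 -30.8
 prong-1+1 150 x [-29.6 -21.3 -12.3] y [38.4 40.9 43.4] z [61.7 67.5 68.8] slope deg 0.76 x@0 -21.9
 prong+1-1 155 x [14.7 23.6 31.9] y [-43.  -39.7 -37.2] z [61.4 66.8 68.5] slope deg 14.3 x@0 33.5
 prong+1+1 168 x [14.5 24.  32.4] y [37.6 40.8 43.4] z [61.3 67.2 68.8] slope deg -15.19 x@0 34.6
 roll 11672 x [-17.1   0.1  17.1] y [-20.5  -4.6  28.9] z [ 56.3 251.8 267.1] slope deg -1.02 x@0 0.2
 axle 561 x [-4.4  0.5  5.9] y [-54.8  41.6  61.5] z [45.  49.3 51.6] slope deg 0.31 x@0 0.4
t 17.1 pos [ 522.6 -117.   184.8] grip 0.999 F [ 1.3  0.7 -0.3] dist [  -0.5   15.5 -136.8] step 17.2 turn/row [-0.0001 -0.0001  0.0002]
[1.9, -0.0, 17.1] [1.9, -0.0, 17.1] [1.9, -0.0, 17.1] [1.9, -0.0, 17.1] [1.9, -0.0, 17.1] [1.9, -0.0, 17.1] [1.9, -0.0, 17.1] [1.9, -0.0, 17.1]
```

Emit:
move_arm --moves '[{"turn": [0, 0, 0], "translation": [6.5, 0, 20], "hand": 0.9}, {"turn": [0, 0, 0], "translation": [6.5, 0.1, 20], "hand": 0.8}, {"turn": [0, 0, 0], "translation": [6.3, 0, 20], "hand": 0.75}, {"turn": [0, 0, 0], "translation": [0, 0, 25], "hand": 0.75}, {"turn": [0, 0, 0], "translation": [0, 0, 20], "hand": 0.7}, {"turn": [0, 0, 0], "translation": [0, 0, 15], "hand": 0.65}, {"turn": [0, 0, 0], "translation": [0, 0, 10], "hand": 0.65}, {"turn": [0, 0, 0], "translation": [0, 0, 5], "hand": 0.6}, {"turn": [0, 0, 0], "translation": [0, 0, 1], "hand": 0.55}, {"turn": [0, 0, 0], "translation": [0, 0, 0], "hand": 0.55}]'

```text
time_s: 17.93
eef_pos: [522.9, -98.7, 49.7]
ee_rot: [0.0, 0.704, 0.71, 0.0]
force: [-0.3, -0.2, 0.0]
grip_width: 0.548
grip_force: 0.0
```

```bash
cat >> meas.py <<'E'
def body(c,T):
    R,p=T; P,d,o=cloud(c,T); L=((P-p)@R).reshape(-1,3); L=L[(abs(L[:,1])<4)&(L[:,2]>-24)&(L[:,2]<15)&(L[:,0]>-10)&(L[:,0]<75)]
    print("top profile (tool x: z, y)",[(a,np.percentile(L[(L[:,0]>=a)&(L[:,0]<a+2),2],10).round(1)) for a in range(8,66,2) if ((L[:,0]>=a)&(L[:,0]<a+2)).sum()>3])
E
python3 - <<'E'
from meas import *
s=sense(); T=tool(s); c=capture("wrist"); print(T[1].round(1)); meas(c,T,522.1,-101.5,90.5); body(c,T); inhand(c,T); cv2.imwrite("pics/w5.png",c["image"])
E
```

```text
[522.9 -98.7  49.7]
 prong-1-1 few 0
 prong-1+1 850 x [-30.2 -21.5 -12.8] y [38.5 41.9 44.5] z [61.4 67.  68.6] slope deg -9.54 x@0 -14.6
 prong+1-1 few 0
 prong+1+1 862 x [14.9 23.9 32.9] y [38.3 41.8 44.3] z [61.3 66.9 68.6] slope deg 5.86 x@0 19.8
 roll 17528 x [-17.1   0.3  17.2] y [-21.7  13.8  33.2] z [ 55.1 110.9 132. ] slope deg -2.0 x@0 0.7
 axle 1370 x [-6.3  0.8  5.9] y [36.6 50.  63.2] z [45.4 49.4 51.8] slope deg 1.64 x@0 -0.6
top profile (tool x: z, y) [(8, np.float64(-10.4)), (10, np.float64(-10.8)), (12, np.float64(-11.4)), (14, np.float64(-12.3)), (16, np.float64(-13.1)), (18, np.float64(-14.5)), (20, np.float64(-15.6)), (22, np.float64(-15.9)), (24, np.float64(-15.8)), (26, np.float64(-15.8)), (28, np.float64(-15.9)), (30, np.float64(-14.5)), (32, np.float64(-1.0)), (34, np.float64(-0.7)), (36, np.float64(-0.9)), (38, np.float64(-1.0)), (40, np.float64(-1.0)), (42, np.float64(-1.1)), (44, np.float64(-1.1)), (46, np.float64(-1.1)), (48, np.float64(-0.9)), (50, np.float64(-0.9)), (52, np.float64(-1.2)), (54, np.float64(-1.1)), (56, np.float64(-1.1)), (58, np.float64(-0.8)), (60, np.float64(-0.4))]
hand: axle tool x end 60.4 y fit [ 0.0191 -0.8021] axle top z by x [(36, np.float64(-6.0)), (41, np.float64(-4.3)), (46, np.float64(-1.3)), (51, np.float64(-1.4)), (56, np.float64(-1.3))]
```

View pics/w5.png

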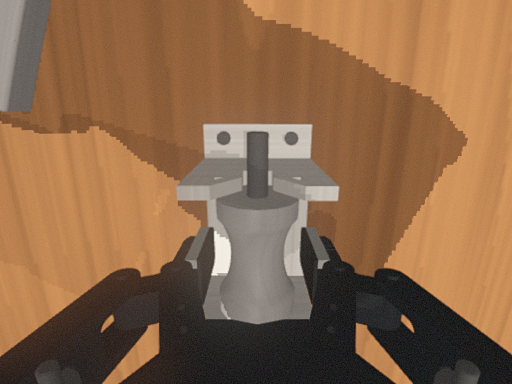

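The fingers straddle the half-round roll's waist (230–290 px at row 265), and the axle is in line with the tool. Closing and lifting.

Emit:
move_arm --moves '[{"turn": [0, 0, 0], "translation": [1, 0, 1], "hand": 0.2}, {"turn": [0, 0, 0], "translation": [0, 0, 0], "hand": 0.15}, {"turn": [0, 0, 0], "translation": [0, 0, 0], "hand": 0.15}, {"turn": [0, 0, 0], "translation": [0, 0, 0], "hand": 0.15}, {"turn": [0, 0, 0], "translation": [0, 0, 0], "hand": 0.15}, {"turn": [0, 0, 0], "translation": [0, 0, 0], "hand": 0.15}]' --grip_force 80

```text
time_s: 18.48
eef_pos: [523.1, -97.8, 49.1]
ee_rot: [0.001, 0.704, 0.71, 0.0]
force: [0.4, 2.1, 7.2]
grip_width: 0.304
grip_force: 78.3
```

Emit:
move_arm --moves '[{"turn": [0, 0, 0], "translation": [0, 0, -5], "hand": 0.15}, {"turn": [0, 0, 0], "translation": [0, 0, -15], "hand": 0.15}, {"turn": [0, 0, 0], "translation": [0, 0, -30], "hand": 0.15}, {"turn": [0, 0, 0], "translation": [0, 0, -30], "hand": 0.15}, {"turn": [0, 0, 0], "translation": [0, 0, -30], "hand": 0.15}, {"turn": [0, 0, 0], "translation": [0, 0, 0], "hand": 0.15}, {"turn": [0, 0, 0], "translation": [0, 0, 0], "hand": 0.15}]'

```text
time_s: 19.07
eef_pos: [522.7, -97.9, 159.0]
ee_rot: [0.001, 0.704, 0.71, 0.0]
force: [0.2, 0.8, -6.5]
grip_width: 0.302
grip_force: 79.7
```

```bash
python3 - <<'E'
from meas import *
s=sense(); T=tool(s); c=capture("wrist"); inhand(c,T); body(c,T)
E
python3 plan.py 441.2 -331.3 160 77.6 9
```

```text
hand: axle tool x end 59.5 y fit [-0.0069  0.6185] axle top z by x [(36, np.float64(-1.5)), (41, np.float64(-1.6)), (46, np.float64(-1.6)), (51, np.float64(-1.5)), (56, np.float64(-1.6))]
top profile (tool x: z, y) [(8, np.float64(-10.8)), (10, np.float64(-11.8)), (12, np.float64(-12.2)), (14, np.float64(-13.0)), (16, np.float64(-13.9)), (18, np.float64(-15.5)), (20, np.float64(-16.5)), (22, np.float64(-16.3)), (24, np.float64(-16.6)), (26, np.float64(-16.6)), (28, np.float64(-15.9)), (30, np.float64(-1.4)), (32, np.float64(-1.2)), (34, np.float64(-1.4)), (36, np.float64(-1.1)), (38, np.float64(-1.4)), (40, np.float64(-1.3)), (42, np.float64(-1.4)), (44, np.float64(-1.3)), (46, np.float64(-1.3)), (48, np.float64(-1.2)), (50, np.float64(-1.5)), (52, np.float64(-1.2)), (54, np.float64(-1.4)), (56, np.float64(-1.2)), (58, np.float64(-1.2))]
t 19.12 pos [522.  -97.6 157.5] grip 0.301 F [-0.  -0.7 -5.2] dist [ -80.8 -233.7    2.5] step 27.5 turn/row [-0.0002 -0.      0.025 ]
[-25.9, -9.2, -0.3] [-26.1, -8.6, -0.3] [-26.3, -7.9, -0.3] [-26.5, -7.2, -0.3] [-26.7, -6.6, -0.3] [-26.8, -5.9, -0.3] [-27.0, -5.2, -0.3] [-27.1, -4.6, -0.3] [-27.2, -3.9, -0.3]
```

Emit:
move_arm --moves '[{"turn": [0, 0, 0.025], "translation": [-25.9, -9.2, -0.3], "hand": 0.15}, {"turn": [0, 0, 0.025], "translation": [-26.1, -8.6, -0.3], "hand": 0.15}, {"turn": [0, 0, 0.025], "translation": [-26.3, -7.9, -0.3], "hand": 0.15}, {"turn": [0, 0, 0.025], "translation": [-26.5, -7.2, -0.3], "hand": 0.15}, {"turn": [0, 0, 0.025], "translation": [-26.7, -6.6, -0.3], "hand": 0.15}, {"turn": [0, 0, 0.025], "translation": [-26.8, -5.9, -0.3], "hand": 0.15}, {"turn": [0, 0, 0.025], "translation": [-27, -5.2, -0.3], "hand": 0.15}, {"turn": [0, 0, 0.025], "translation": [-27.1, -4.6, -0.3], "hand": 0.15}, {"turn": [0, 0, 0.025], "translation": [-27.2, -3.9, -0.3], "hand": 0.15}, {"turn": [0, 0, 0], "translation": [0, 0, 0], "hand": 0.15}]'

```text
time_s: 19.95
eef_pos: [439.6, -334.9, 158.8]
ee_rot: [-0.001, 0.781, 0.625, -0.001]
force: [-0.6, -0.7, -5.0]
grip_width: 0.299
grip_force: 79.5
```

Emit:
move_arm --moves '[{"turn": [0, 0, 0], "translation": [0, 0, 0], "hand": 0.15}, {"turn": [0, 0, 0], "translation": [0, 0, 0], "hand": 0.15}, {"turn": [0, 0, 0], "translation": [0, 0, 0], "hand": 0.15}]'

```text
time_s: 20.2
eef_pos: [441.9, -330.3, 160.1]
ee_rot: [-0.001, 0.779, 0.627, 0.0]
force: [0.3, 0.8, -5.9]
grip_width: 0.302
grip_force: 79.5
```

```bash
python3 - <<'E'
from meas import *
s=sense(); T=tool(s); c=capture("wrist"); meas(c,T,441.2,-331.3,77.6); inhand(c,T)
E
python3 plan.py 441.2 -331.3 100 77.6 3
```

```text
prong-1-1 few 0
 prong-1+1 562 x [-31.5 -22.3 -14. ] y [38.5 47.1 55.2] z [61.5 67.1 68.7] slope deg 2.4 x@0 -24.4
 prong+1-1 few 0
 prong+1+1 574 x [13.3 22.  31.1] y [38.5 47.1 55.3] z [61.5 67.1 68.7] slope deg 1.0 x@0 21.2
 roll 22222 x [-17.2  -0.2  17.3] y [-22.3  13.3  30.9] z [155.5 214.5 242.2] slope deg -1.79 x@0 0.4
 axle 15 x [-7.6  6.4  7.7] y [51.4 54.  55.9] z [44.5 49.9 53.7] slope deg 115.78 x@0 -108.0
hand: axle tool x end 59.6 y fit [-0.0056  0.6635] axle top z by x [(36, np.float64(-1.7)), (41, np.float64(-1.5)), (46, np.float64(-1.6)), (51, np.float64(-1.8)), (56, np.float64(-1.8))]
t 20.25 pos [ 442.  -330.4  160.4] grip 0.294 F [ 0.1  0.2 -4.2] dist [ -0.8  -0.9 -60.4] step 20.1 turn/row [-0.0004 -0.0003  0.0006]
[-0.4, -0.2, 20.1] [-0.4, -0.2, 20.1] [-0.3, -0.2, 20.1]
```

Emit:
move_arm --moves '[{"turn": [0, 0, 0], "translation": [-0.5, -0.5, 20], "hand": 0.15}, {"turn": [0, 0, 0], "translation": [0, 0, 25], "hand": 0.15}, {"turn": [0, 0, 0], "translation": [0, 0, 25], "hand": 0.15}, {"turn": [0, 0, 0], "translation": [0, 0, 15], "hand": 0.15}, {"turn": [0, 0, 0], "translation": [0, 0, 8], "hand": 0.15}, {"turn": [0, 0, 0], "translation": [0, 0, 5], "hand": 0.15}, {"turn": [0, 0, 0], "translation": [0, 0, 4], "hand": 0.15}, {"turn": [0, 0, 0], "translation": [0, 0, 3], "hand": 0.15}, {"turn": [0, 0, 0], "translation": [0, 0, 2], "hand": 0.15}, {"turn": [0, 0, 0], "translation": [0, 0, 0], "hand": 0.15}]'

```text
time_s: 21.08
eef_pos: [441.3, -332.0, 54.2]
ee_rot: [0.0, 0.779, 0.627, 0.0]
force: [0.7, 0.3, -5.0]
grip_width: 0.299
grip_force: 79.6
```

Emit:
move_arm --moves '[{"turn": [0, 0, 0], "translation": [0, 0, 1.5], "hand": 0.15}, {"turn": [0, 0, 0], "translation": [0, 0, 1], "hand": 0.15}, {"turn": [0, 0, 0], "translation": [0, 0, 0.7], "hand": 0.15}, {"turn": [0, 0, 0], "translation": [0, 0, 0], "hand": 0.15}, {"turn": [0, 0, 0], "translation": [0, 0, 0], "hand": 0.15}]'

```text
time_s: 21.5
eef_pos: [441.2, -331.9, 50.9]
ee_rot: [0.0, 0.779, 0.627, -0.0]
force: [-0.2, 0.7, -3.4]
grip_width: 0.302
grip_force: 79.6
```

Emit:
move_arm --moves '[{"turn": [0, 0, 0], "translation": [0, 0, 1], "hand": 0.15}, {"turn": [0, 0, 0], "translation": [0, 0, 0.7], "hand": 0.15}, {"turn": [0, 0, 0], "translation": [0, 0, 0.3], "hand": 0.15}, {"turn": [0, 0, 0], "translation": [0, 0, 0], "hand": 0.15}, {"turn": [0, 0, 0], "translation": [0, 0, 0], "hand": 0.15}]'

```text
time_s: 21.92
eef_pos: [441.3, -332.0, 49.3]
ee_rot: [0.0, 0.779, 0.627, -0.0]
force: [-3.0, 2.5, 4.2]
grip_width: 0.304
grip_force: 80.3
```

Emit:
move_arm --moves '[{"turn": [0, 0, 0], "translation": [0, 0, 0.5], "hand": 0.15}, {"turn": [0, 0, 0], "translation": [0, 0, 0], "hand": 0.15}, {"turn": [0, 0, 0], "translation": [0, 0, 0], "hand": 0.15}]'

```text
time_s: 22.17
eef_pos: [441.3, -332.0, 49.3]
ee_rot: [0.0, 0.779, 0.627, -0.0]
force: [-4.3, 4.6, 9.8]
grip_width: 0.304
grip_force: 81.2
```

Emit:
move_arm --moves '[{"turn": [0, 0, 0], "translation": [0, 0, -0.3], "hand": 0.35}, {"turn": [0, 0, 0], "translation": [0, 0, 0], "hand": 0.5}, {"turn": [0, 0, 0], "translation": [0, 0, 0], "hand": 0.65}, {"turn": [0, 0, 0], "translation": [0, 0, 0], "hand": 0.7}, {"turn": [0, 0, 0], "translation": [0, 0, -15], "hand": 0.75}, {"turn": [0, 0, 0], "translation": [0, 0, -30], "hand": 0.8}, {"turn": [0, 0, 0], "translation": [-10, 0, -35], "hand": 0.9}, {"turn": [0, 0, 0], "translation": [-10, 0, -35], "hand": 1}, {"turn": [0, 0, 0], "translation": [0, 0, 0], "hand": 1}, {"turn": [0, 0, 0], "translation": [0, 0, 0], "hand": 1}]'

```text
time_s: 23.0
eef_pos: [437.3, -352.3, 165.1]
ee_rot: [0.002, 0.779, 0.627, 0.0]
force: [-0.8, -0.3, -0.6]
grip_width: 1.0
grip_force: 0.0
```

```bash
python3 - <<'E'
from meas import *
s=sense(); T=tool(s); c=capture("wrist"); meas(c,T,441.2,-331.3,77.6); cv2.imwrite("pics/w6.png",c["image"])
E
python3 plan.py 459 328 165 94.9 20
```

```text
prong-1-1 465 x [-31.3 -22.8 -14.1] y [-55.9 -46.1 -37.9] z [61.2 67.  68.7] slope deg -4.34 x@0 -26.3
 prong-1+1 625 x [-31.5 -22.2 -13.4] y [37.5 46.4 55.2] z [61.3 67.3 68.9] slope deg -0.38 x@0 -22.1
 prong+1-1 485 x [13.  22.2 31.3] y [-56.1 -45.8 -37.8] z [61.3 67.  68.4] slope deg 0.68 x@0 22.9
 prong+1+1 621 x [13.2 22.1 31.2] y [37.4 46.4 55.1] z [61.5 67.3 68.9] slope deg -1.83 x@0 23.7
 roll 12038 x [-17.   -0.   17.1] y [-25.4 -10.2  25.1] z [ 56.1 231.9 247.6] slope deg -1.36 x@0 -0.0
 axle 653 x [-7.5  0.7  7. ] y [-58.9  38.8  57.8] z [45.9 49.6 53.7] slope deg 0.33 x@0 0.3
t 23.05 pos [ 436.8 -351.4  163.4] grip 1.001 F [-0.   0.7 -0.4] dist [ 22.2 679.4   1.6] step 34.0 turn/row [ 0.      0.     -0.0151]
[33.4, -6.2, -0.1] [33.5, -5.7, -0.1] [33.6, -5.2, -0.1] [33.7, -4.7, -0.1] [33.7, -4.2, -0.1] [33.8, -3.7, -0.1] [33.8, -3.2, -0.1] [33.9, -2.7, -0.1] [33.9, -2.1, -0.1] [33.9, -1.6, -0.1] [34.0, -1.1, -0.1] [34.0, -0.6, -0.1] [34.0, -0.1, -0.1] [34.0, 0.4, -0.1] [34.0, 0.9, -0.1] [34.0, 1.4, -0.1] [33.9, 2.0, -0.1] [33.9, 2.5, -0.1] [33.9, 3.0, -0.1] [33.8, 3.5, -0.1]
```

View pics/w6.png

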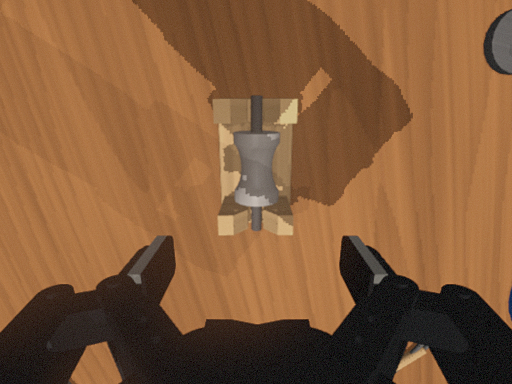

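The half-round roll lies level at (257,165) in the wooden rack, with both axle ends in their slots. Back to the rest for the wire roll.

Emit:
move_arm --moves '[{"turn": [0, 0, -0.015], "translation": [34.3, -6.2, -0.1], "hand": 1}, {"turn": [0, 0, -0.015], "translation": [34.4, -5.7, -0.1], "hand": 1}, {"turn": [0, 0, -0.015], "translation": [34.5, -5.2, -0.1], "hand": 1}, {"turn": [0, 0, -0.015], "translation": [34.6, -4.7, -0.1], "hand": 1}, {"turn": [0, 0, -0.015], "translation": [34.6, -4.2, -0.1], "hand": 1}, {"turn": [0, 0, -0.015], "translation": [34.7, -3.7, -0.1], "hand": 1}, {"turn": [0, 0, -0.015], "translation": [34.7, -3.2, -0.1], "hand": 1}, {"turn": [0, 0, -0.015], "translation": [34.8, -2.7, -0.1], "hand": 1}, {"turn": [0, 0, -0.015], "translation": [34.8, -2.1, -0.1], "hand": 1}, {"turn": [0, 0, -0.015], "translation": [34.8, -1.6, -0.1], "hand": 1}]'

```text
time_s: 23.88
eef_pos: [448.3, -0.8, 163.3]
ee_rot: [-0.001, 0.73, 0.684, -0.001]
force: [-0.0, -0.6, -0.1]
grip_width: 0.997
grip_force: 0.0
```

Emit:
move_arm --moves '[{"turn": [0, 0, -0.015], "translation": [34.9, -1.1, -0.1], "hand": 1}, {"turn": [0, 0, -0.015], "translation": [34.9, -0.6, -0.1], "hand": 1}, {"turn": [0, 0, -0.015], "translation": [34.9, -0.1, -0.1], "hand": 1}, {"turn": [0, 0, -0.015], "translation": [34.9, 0.4, -0.1], "hand": 1}, {"turn": [0, 0, -0.015], "translation": [34.9, 0.9, -0.1], "hand": 0.9}, {"turn": [0, 0, -0.015], "translation": [34.9, 1.4, -0.1], "hand": 0.9}, {"turn": [0, 0, -0.015], "translation": [34.8, 2, -0.1], "hand": 0.9}, {"turn": [0, 0, -0.015], "translation": [34.8, 2.5, -0.1], "hand": 0.8}, {"turn": [0, 0, -0.015], "translation": [34.8, 3, -0.1], "hand": 0.8}, {"turn": [0, 0, -0.015], "translation": [34.7, 3.5, -0.1], "hand": 0.8}]'

```text
time_s: 24.72
eef_pos: [459.5, 347.6, 163.8]
ee_rot: [-0.001, 0.676, 0.737, -0.001]
force: [0.6, 0.7, -0.0]
grip_width: 0.802
grip_force: 0.0
```

Emit:
move_arm --moves '[{"turn": [0, 0, 0], "translation": [0, 0, 0], "hand": 0.8}, {"turn": [0, 0, 0], "translation": [0, 0, 0], "hand": 0.8}, {"turn": [0, 0, 0], "translation": [0, 0, 0], "hand": 0.8}, {"turn": [0, 0, 0], "translation": [0, 0, 0], "hand": 0.8}]'

```text
time_s: 25.05
eef_pos: [460.5, 344.9, 164.9]
ee_rot: [-0.0, 0.677, 0.736, -0.001]
force: [-0.8, -0.3, -0.0]
grip_width: 0.801
grip_force: 0.0
```

```bash
python3 - <<'E'
from meas import *
s=sense(); T=tool(s); c=capture("wrist"); meas(c,T,459,348,94.9,58)
E
python3 plan.py 459 348 48.8 94.9 1
```

```text
prong-1-1 231 x [-30.7 -21.2 -14.1] y [-50.1 -44.  -38.3] z [52.  53.8 58.3] slope deg -2.47 x@0 -23.4
 prong-1+1 285 x [-30.7 -20.4 -13.2] y [38.  43.5 49.4] z [52.1 54.3 58.3] slope deg 11.41 x@0 -29.7
 prong+1-1 238 x [14.2 21.3 31.6] y [-50.2 -43.9 -38.2] z [52.1 54.  58.3] slope deg -3.3 x@0 19.3
 prong+1+1 282 x [14.  21.2 31.4] y [38.  43.6 49.3] z [52.2 54.2 58.1] slope deg -1.05 x@0 22.5
 roll 12329 x [-17.2  -0.2  17.2] y [-23.9   7.6  26.2] z [ 56.2 232.1 247.4] slope deg -4.17 x@0 0.6
 axle 681 x [-7.8 -0.   7.6] y [-58.4  39.   57.8] z [44.3 49.  51.1] slope deg -0.04 x@0 -0.0
t 25.1 pos [460.7 344.8 165.2] grip 0.803 F [ 0.2  0.1 -0.1] dist [  -1.7    3.2 -116.4] step 116.5 turn/row [-0.0009  0.0005 -0.003 ]
[3.4, -1.3, 116.4]
```

Emit:
move_arm --moves '[{"turn": [0, 0, -0.003], "translation": [3.4, -1.3, 20], "hand": 0.75}, {"turn": [0, 0, 0], "translation": [0, 0, 25], "hand": 0.75}, {"turn": [0, 0, 0], "translation": [0, 0, 25], "hand": 0.7}, {"turn": [0, 0, 0], "translation": [0, 0, 20], "hand": 0.7}, {"turn": [0, 0, 0], "translation": [0, 0, 14], "hand": 0.65}, {"turn": [0, 0, 0], "translation": [0, 0, 8], "hand": 0.65}, {"turn": [0, 0, 0], "translation": [0, 0, 4], "hand": 0.6}, {"turn": [0, 0, 0], "translation": [0, 0, 0], "hand": 0.6}, {"turn": [0, 0, 0], "translation": [0, 0, 0], "hand": 0.6}, {"turn": [0, 0, 0], "translation": [0, 0, 0], "hand": 0.55}]'

```text
time_s: 25.93
eef_pos: [459.6, 349.3, 50.6]
ee_rot: [0.0, 0.676, 0.737, 0.001]
force: [1.0, 0.3, 0.2]
grip_width: 0.549
grip_force: 0.0
```

```bash
python3 - <<'E'
from meas import *
s=sense(); T=tool(s); c=capture("wrist"); meas(c,T,459,348,94.9,58); inhand(c,T)
E
python3 plan.py 459 348 48.8 94.9 1
```

```text
prong-1-1 few 0
 prong-1+1 1040 x [-30.8 -20.6 -13.4] y [37.6 44.  49.4] z [52.1 54.  58.4] slope deg 0.82 x@0 -22.0
 prong+1-1 few 0
 prong+1+1 1048 x [13.9 21.2 31.7] y [37.7 43.8 49.4] z [52.1 54.1 58.5] slope deg 0.42 x@0 21.7
 roll 18113 x [-17.1  -0.1  17.1] y [-24.3  12.1  29.5] z [ 55.1 110.9 132.9] slope deg -1.47 x@0 0.3
 axle 1364 x [-7.4  0.2  7.5] y [36.7 46.9 59.5] z [44.3 49.  51. ] slope deg 1.05 x@0 -0.8
hand: axle tool x end 58.4 y fit [-0.0199  0.8072] axle top z by x [(36, np.float64(-0.1)), (41, np.float64(-0.2)), (46, np.float64(0.0)), (51, np.float64(-0.2)), (56, np.float64(-0.0))]
t 25.98 pos [459.5 349.4  50.5] grip 0.547 F [ 0.  -0.3 -0.3] dist [-0.5 -1.4 -1.7] step 2.3 turn/row [ 0.0015 -0.0006  0.0014]
[-1.3, -0.6, 1.7]
```

Emit:
move_arm --moves '[{"turn": [0, 0, 0], "translation": [-1, -0.5, 1.8], "hand": 0.55}, {"turn": [0, 0, 0], "translation": [0, 0, 0], "hand": 0.3}, {"turn": [0, 0, 0], "translation": [0, 0, 0], "hand": 0.3}, {"turn": [0, 0, 0], "translation": [0, 0, 0], "hand": 0.3}, {"turn": [0, 0, 0], "translation": [0, 0, 0], "hand": 0.3}, {"turn": [0, 0, 0], "translation": [0, 0, 0], "hand": 0.3}]' --grip_force 75

```text
time_s: 26.48
eef_pos: [459.0, 348.1, 48.4]
ee_rot: [0.0, 0.676, 0.737, 0.0]
force: [-0.9, -2.4, 5.6]
grip_width: 0.433
grip_force: 74.5
```

Emit:
move_arm --moves '[{"turn": [0, 0, 0], "translation": [0, 0, -5], "hand": 0.3}, {"turn": [0, 0, 0], "translation": [0, 0, -15], "hand": 0.3}, {"turn": [0, 0, 0], "translation": [0, 0, -30], "hand": 0.3}, {"turn": [0, 0, 0], "translation": [0, 0, -30], "hand": 0.3}, {"turn": [0, 0, 0], "translation": [0, 0, -30], "hand": 0.3}, {"turn": [0, 0, 0], "translation": [0, 0, 0], "hand": 0.3}, {"turn": [0, 0, 0], "translation": [0, 0, 0], "hand": 0.3}]'

```text
time_s: 27.07
eef_pos: [458.5, 348.2, 157.7]
ee_rot: [0.0, 0.676, 0.737, 0.0]
force: [0.0, -0.6, -8.1]
grip_width: 0.433
grip_force: 76.9
```

```bash
python3 - <<'E'
from meas import *
s=sense(); T=tool(s); c=capture("wrist"); inhand(c,T)
E
python3 plan.py 523 -101.3 160 90.6 15
```

```text
hand: axle tool x end 59.6 y fit [0.001  0.1629] axle top z by x [(36, np.float64(-2.3)), (41, np.float64(-2.4)), (46, np.float64(-2.3)), (51, np.float64(-2.3)), (56, np.float64(-2.3))]
t 27.12 pos [457.8 347.8 156. ] grip 0.44 F [ 0.1 -0.1 -7. ] dist [  65.2 -449.1    4. ] step 30.3 turn/row [-0.0002  0.0001  0.0051]
[-30.2, 1.7, -0.2] [-30.2, 1.9, -0.2] [-30.2, 2.0, -0.2] [-30.2, 2.2, -0.2] [-30.2, 2.3, -0.2] [-30.2, 2.5, -0.3] [-30.1, 2.6, -0.3] [-30.1, 2.8, -0.3] [-30.1, 3.0, -0.3] [-30.1, 3.1, -0.3] [-30.1, 3.3, -0.3] [-30.1, 3.4, -0.3] [-30.0, 3.6, -0.3] [-30.0, 3.7, -0.3] [-30.0, 3.9, -0.3]
```

Emit:
move_arm --moves '[{"turn": [0, 0, 0.005], "translation": [-30.2, 1.7, -0.2], "hand": 0.3}, {"turn": [0, 0, 0.005], "translation": [-30.2, 1.9, -0.2], "hand": 0.3}, {"turn": [0, 0, 0.005], "translation": [-30.2, 2, -0.2], "hand": 0.3}, {"turn": [0, 0, 0.005], "translation": [-30.2, 2.2, -0.2], "hand": 0.3}, {"turn": [0, 0, 0.005], "translation": [-30.2, 2.3, -0.2], "hand": 0.3}, {"turn": [0, 0, 0.005], "translation": [-30.2, 2.5, -0.3], "hand": 0.3}, {"turn": [0, 0, 0.005], "translation": [-30.1, 2.6, -0.3], "hand": 0.3}, {"turn": [0, 0, 0.005], "translation": [-30.1, 2.8, -0.3], "hand": 0.3}, {"turn": [0, 0, 0.005], "translation": [-30.1, 3, -0.3], "hand": 0.3}, {"turn": [0, 0, 0.005], "translation": [-30.1, 3.1, -0.3], "hand": 0.3}]'

```text
time_s: 27.95
eef_pos: [500.9, 47.4, 157.8]
ee_rot: [-0.002, 0.694, 0.72, -0.001]
force: [0.9, -0.2, -6.2]
grip_width: 0.436
grip_force: 76.8
```

Emit:
move_arm --moves '[{"turn": [0, 0, 0.005], "translation": [-30.1, 3.3, -0.3], "hand": 0.3}, {"turn": [0, 0, 0.005], "translation": [-30.1, 3.4, -0.3], "hand": 0.3}, {"turn": [0, 0, 0.005], "translation": [-30, 3.6, -0.3], "hand": 0.3}, {"turn": [0, 0, 0.005], "translation": [-30, 3.7, -0.3], "hand": 0.3}, {"turn": [0, 0, 0.006], "translation": [-30, 3.9, -0.3], "hand": 0.3}, {"turn": [0, 0, 0], "translation": [0, 0, 0], "hand": 0.3}, {"turn": [0, 0, 0], "translation": [0, 0, 0], "hand": 0.3}, {"turn": [0, 0, 0], "translation": [0, 0, 0], "hand": 0.3}, {"turn": [0, 0, 0], "translation": [0, 0, 0], "hand": 0.3}]'

```text
time_s: 28.7
eef_pos: [523.5, -99.9, 160.5]
ee_rot: [-0.001, 0.703, 0.711, -0.0]
force: [-0.6, 0.6, -5.8]
grip_width: 0.43
grip_force: 76.8
```

```bash
python3 - <<'E'
from meas import *
s=sense(); T=tool(s); c=capture("wrist"); meas(c,T,523,-101.3,90.6); inhand(c,T)
E
python3 plan.py 523 -101.3 100 90.6 1
```

```text
prong-1-1 few 0
 prong-1+1 206 x [-30.9 -22.4 -13.7] y [38.5 41.7 44.3] z [61.6 67.  68.4] slope deg -4.13 x@0 -19.4
 prong+1-1 few 0
 prong+1+1 200 x [14.1 22.9 31.6] y [38.6 41.6 44.2] z [61.3 67.1 68.6] slope deg 4.35 x@0 19.7
 roll 20976 x [-17.5  -0.4  17.3] y [-22.7  12.9  31.2] z [157.1 216.2 242.6] slope deg 0.09 x@0 -0.3
 axle few 0
hand: axle tool x end 59.6 y fit [0.0012 0.1953] axle top z by x [(36, np.float64(-2.3)), (41, np.float64(-2.4)), (46, np.float64(-2.3)), (51, np.float64(-2.4)), (56, np.float64(-2.3))]
t 28.75 pos [523.7 -99.9 161. ] grip 0.434 F [ 0.5 -0.6 -6. ] dist [ -0.7  -1.4 -61. ] step 61.0 turn/row [-0.0016 -0.0009  0.0017]
[-1.4, -0.6, 61.0]
```

Emit:
move_arm --moves '[{"turn": [0, 0, 0.002], "translation": [-1.4, -0.5, 20], "hand": 0.3}, {"turn": [0, 0, 0], "translation": [0, 0, 25], "hand": 0.3}, {"turn": [0, 0, 0], "translation": [0, 0, 25], "hand": 0.3}, {"turn": [0, 0, 0], "translation": [0, 0, 15], "hand": 0.3}, {"turn": [0, 0, 0], "translation": [0, 0, 8], "hand": 0.3}, {"turn": [0, 0, 0], "translation": [0, 0, 5], "hand": 0.3}, {"turn": [0, 0, 0], "translation": [0, 0, 4], "hand": 0.3}, {"turn": [0, 0, 0], "translation": [0, 0, 3], "hand": 0.3}, {"turn": [0, 0, 0], "translation": [0, 0, 2], "hand": 0.3}, {"turn": [0, 0, 0], "translation": [0, 0, 0], "hand": 0.3}]'

```text
time_s: 29.58
eef_pos: [523.8, -102.4, 55.0]
ee_rot: [0.0, 0.704, 0.71, 0.0]
force: [0.5, 0.4, -7.7]
grip_width: 0.435
grip_force: 76.8
```

Emit:
move_arm --moves '[{"turn": [0, 0, 0], "translation": [0, 0, 1.5], "hand": 0.3}, {"turn": [0, 0, 0], "translation": [0, 0, 1], "hand": 0.3}, {"turn": [0, 0, 0], "translation": [0, 0, 1], "hand": 0.3}, {"turn": [0, 0, 0], "translation": [0, 0, 0.7], "hand": 0.3}, {"turn": [0, 0, 0], "translation": [0, 0, 0], "hand": 0.3}, {"turn": [0, 0, 0], "translation": [0, 0, 0], "hand": 0.3}]'

```text
time_s: 30.08
eef_pos: [523.7, -102.4, 50.6]
ee_rot: [-0.0, 0.704, 0.71, -0.0]
force: [-1.2, 0.5, -6.5]
grip_width: 0.436
grip_force: 76.8
```

Emit:
move_arm --moves '[{"turn": [0, 0, 0], "translation": [0, 0, 1], "hand": 0.3}, {"turn": [0, 0, 0], "translation": [0, 0, 0.7], "hand": 0.3}, {"turn": [0, 0, 0], "translation": [0, 0, 0.5], "hand": 0.3}, {"turn": [0, 0, 0], "translation": [0, 0, 0], "hand": 0.3}, {"turn": [0, 0, 0], "translation": [0, 0, 0], "hand": 0.3}]'

```text
time_s: 30.5
eef_pos: [523.7, -102.4, 48.5]
ee_rot: [0.0, 0.704, 0.71, 0.0]
force: [-1.4, 0.8, -3.6]
grip_width: 0.44
grip_force: 77.0
```

Emit:
move_arm --moves '[{"turn": [0, 0, 0], "translation": [0, 0, 0.7], "hand": 0.3}, {"turn": [0, 0, 0], "translation": [0, 0, 0], "hand": 0.3}, {"turn": [0, 0, 0], "translation": [0, 0, 0], "hand": 0.3}]'

```text
time_s: 30.75
eef_pos: [523.8, -102.4, 48.3]
ee_rot: [0.0, 0.704, 0.71, 0.0]
force: [-4.1, 0.8, 4.8]
grip_width: 0.433
grip_force: 77.8
```

Seated at 48.3, the same height at which it left the rest (48.4). Release.

Emit:
move_arm --moves '[{"turn": [0, 0, 0], "translation": [0, 0, 0], "hand": 0.5}, {"turn": [0, 0, 0], "translation": [0, 0, 0], "hand": 0.6}, {"turn": [0, 0, 0], "translation": [0, 0, 0], "hand": 0.7}, {"turn": [0, 0, 0], "translation": [0, 0, 0], "hand": 0.7}, {"turn": [0, 0, 0], "translation": [0, 0, -15], "hand": 0.75}, {"turn": [0, 0, 0], "translation": [0, 0, -30], "hand": 0.8}, {"turn": [0, 0, 0], "translation": [-10, 0, -35], "hand": 0.9}, {"turn": [0, 0, 0], "translation": [-10, 0, -35], "hand": 1}, {"turn": [0, 0, 0], "translation": [0, 0, 0], "hand": 1}, {"turn": [0, 0, 0], "translation": [0, 0, 0], "hand": 1}]'

```text
time_s: 31.58
eef_pos: [524.5, -123.0, 164.3]
ee_rot: [0.002, 0.704, 0.71, 0.001]
force: [0.0, -0.4, -0.8]
grip_width: 1.005
grip_force: 0.0
```

```bash
python3 - <<'E'
from meas import *
s=sense(); T=tool(s); c=capture("wrist"); meas(c,T,523,-101.3,90.6); cv2.imwrite("pics/w7.png",c["image"])
c=capture("scene"); cv2.imwrite("pics/s7.png",cv2.resize(c["image"][130:290,110:450],None,fx=2.3,fy=2.3))
E
```

```text
prong-1-1 187 x [-34.5 -23.2 -14.3] y [-43.3 -39.4 -36.5] z [ 61.4  66.9 111.1] slope deg -44.47 x@0 -54.0
 prong-1+1 219 x [-30.7 -21.6 -13.3] y [37.8 40.8 43.8] z [61.6 67.1 68.8] slope deg -4.76 x@0 -18.5
 prong+1-1 190 x [13.9 22.9 31.6] y [-43.5 -39.7 -37.6] z [61.4 66.7 68.3] slope deg 11.97 x@0 31.1
 prong+1+1 203 x [13.3 22.8 32. ] y [37.6 40.5 43. ] z [61.3 67.1 68.7] slope deg 2.16 x@0 21.1
 roll 12198 x [-17.    0.2  17.2] y [-25.3 -10.7  24.6] z [ 56.3 230.9 246.8] slope deg -2.18 x@0 0.0
 axle 628 x [-5.4  0.7  6.7] y [-59.5  37.6  57.4] z [45.4 49.5 53.4] slope deg 0.44 x@0 0.9
```

View pics/w7.png

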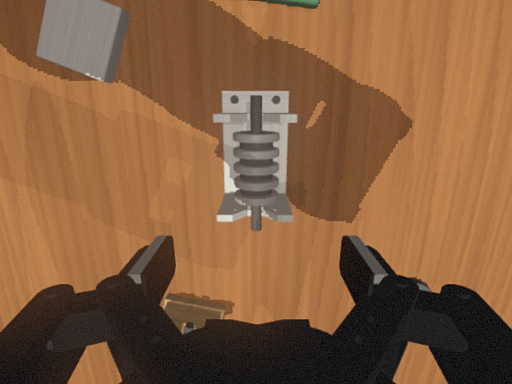

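View pics/s7.png

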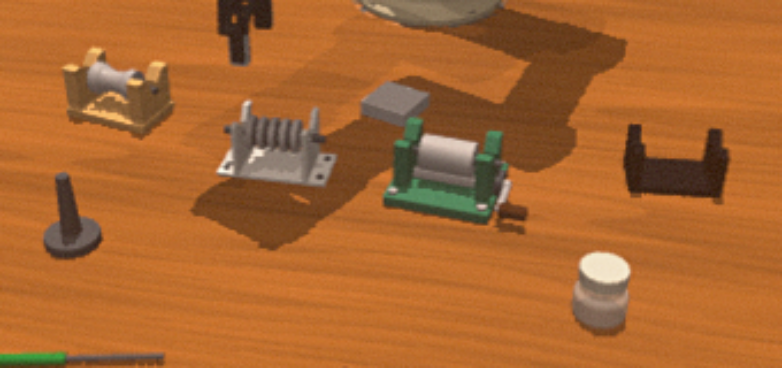

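All three rolls are seated: the half-round roll in the wooden rack (115,80), the wire roll in the metal rack (275,135) and the flat roll in the mill (447,155). The rest is empty and the jar, block and mandrel are where they started. Handing in.

```bash
python3 -c "
from rig import finish_job
print(finish_job())"
```

```text
the job is handed in; nothing more can be done
None
```

The job is handed in at about 32 s of the 106 s allowed: the flat roll is in the mill, the wire roll (parked on the rest on the way) is on the metal rack, and the half-round roll is on the wooden rack, with every axle measured at seat height and the jar, block and mandrel not touched.

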